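# Load the blow-off pot and lock it under the air head

### The job

Clean the loose mandrels in the air blow-off station: lift the handled pot off its rubber seat under the head and stand it on the open bench, put every mandrel on the bench into it, then bring the pot back under the head, push it up and twist it home so that its lugs drop into the notches and it hangs there by itself. With the pot locked, press the green start button on top of the head fully down and leave it. Do not spill or tip the pot, do not press start before the pot is locked, and leave the oil can and the two rolls of tape alone.

Things in the scene. Friction and masses are not known exactly. Their poses are not given: they have to be found in the camera images.
- station: bench blow-off station, fixed: grey base plate 20 mm thick, aluminium column at the back, round head 128 mm across overhanging the seat. Origin on the bench below the middle of seat and head, x from the seat back to the column (front is -x), y to its left seen from the front, z up. Base: x -108 to 122, y -72 to 72 mm. Column: x 81 to 111 mm, 56 mm wide. Head: z 160 to 230 mm, the start button on top; gauge behind it to 275 mm
- seat_top (a point): middle of the top of the round rubber seat (98 mm across) on the station's base, 35 mm above the bench, straight below the head; the pot stands on it at the start, not locked. Axes as the station's. Free bench for the pot lies right of the base, up to a black cable 10 mm thick. Keep clear of the blue machine's air regulator, which juts out over the bench at world x over 0.595, y -0.16 to -0.03, z over 0.14
- head_axis (a point): on the head's vertical axis, level with the underside of its ring, 160 mm above the bench; axes as the station's. The head is open below: inner diameter 118 mm, with three inward lips 8 mm high (100 mm across between lips) and three 40 degree gaps for the lugs; 3 mm clearance all round. A sprung rubber seal inside meets the rim when the pot's origin is 74 mm up, pushing down with 1.2 to 3 N
- enter_mark (a point): two black dots on the front right of the head's rim, 46 degrees from its front: with the handle straight below this mark (8 degrees either way) the lugs enter the gaps and the pot goes straight up. The lugs are above the lips when the pot's origin is more than 82.5 mm above the bench (84 to 88 is good; roof at about 92); only then can it be twisted
- lock_mark (a point): black bar on the front of the head's rim: twisting the raised pot 46 degrees clockwise seen from above, from the dots to the bar, brings the handle below this mark (4 degrees either way, then comes a stop). Lowered there, the lugs drop 4 mm into notches and the pot hangs locked, its origin 78 mm above the bench
- pot: round steel pot, open on top, 94 mm outer and 88 mm inner diameter, 100 mm tall, floor 5 mm, with a side handle; 0.26 kg. Three lugs, 86 to 94 mm above its underside and 18 mm wide, stand out to 56 mm from its axis, one over the handle and the others 120 degrees either way. Origin at the centre of its underside, z up, handle pointing along -x
- pot_rim (a point): centre of the pot's mouth, 100 mm above its origin; axes as the pot's
- pot_grip (a point): place to grip the pot: middle of the black handle grip, 155 mm from the pot's axis along its -x and 60 mm above its underside; axes as the pot's. The grip is a level bar, 22 mm wide (pot y), 26 mm high and 80 mm long (116 to 196 mm from the axis); between it and the pot is a 12 mm wide neck
- start (a joint): travel of the green start button, 0 out, 0.006 m fully down; sprung, 5 N fully down. It springs back
- start_top (a point): middle of the top of the green start button, 32 mm across, on top of the head, on its axis; pressed straight down
- mandrel_a: a plain light steel mandrel, 75 mm tall, standing on its flange when undisturbed: flange 22 mm across and 12 mm high at the bottom, above it a round shank 12 mm across up to the top; 0.07 kg. May be absent (None). Origin at the centre of the flange's underside, z along the shank towards its top. Knocked over, it lies on the bench with z level
- mandrel_b: a plain light steel mandrel, 75 mm tall, standing on its flange when undisturbed: flange 22 mm across and 12 mm high at the bottom, above it a round shank 12 mm across up to the top; 0.07 kg. May be absent (None). Origin at the centre of the flange's underside, z along the shank towards its top. Knocked over, it lies on the bench with z level
- mandrel_c: a plain light steel mandrel, 60 mm tall, standing on its flange when undisturbed: flange 19 mm across and 12 mm high at the bottom, above it a round shank 10 mm across up to the top; 0.07 kg. May be absent (None). Origin at the centre of the flange's underside, z along the shank towards its top. Knocked over, it lies on the bench with z level
- mandrel_d: a plain light steel mandrel, 60 mm tall, standing on its flange when undisturbed: flange 19 mm across and 12 mm high at the bottom, above it a round shank 10 mm across up to the top; 0.07 kg. May be absent (None). Origin at the centre of the flange's underside, z along the shank towards its top. Knocked over, it lies on the bench with z level
- mandrel_e: a plain light steel mandrel, 50 mm tall, standing on its flange when undisturbed: flange 30 mm across and 12 mm high at the bottom, above it a round shank 16 mm across up to the top; 0.07 kg. May be absent (None). Origin at the centre of the flange's underside, z along the shank towards its top. Knocked over, it lies on the bench with z level
- oil_can: green pump oil can, 137 mm tall, 110 mm long with spout. Not to be disturbed
- masking_tape: roll of masking tape, 96 mm across, 25 mm high, lying flat; origin at its centre, underside. Not to be disturbed
- black_tape: roll of black tape, 59 mm across, 19 mm high, lying flat; origin at its centre, underside. Not to be disturbed

How it is judged (in metres and radians):
On the way, in this order (a step that is already met when the one before it is completed fails the run):
1. the pot has been lifted off the seat and stands upright on the bench beside the station (height (world z) of pot below 0.004 m and horizontal distance between pot and seat_top above 0.12 m and angle between pot's own z axis and vertical below 0.05 rad and linear speed of pot below 0.02 m/s), for 0.2 s.
2. every mandrel is in the pot, which stands on the bench (horizontal distance between each of mandrel_a, mandrel_b, mandrel_c, mandrel_d, mandrel_e and pot below 0.047 m and z of mandrel_a in the frame of pot between -0.002 and 0.085 m and z of mandrel_b in the frame of pot between -0.002 and 0.085 m and z of mandrel_c in the frame of pot between -0.002 and 0.085 m and z of mandrel_d in the frame of pot between -0.002 and 0.085 m and z of mandrel_e in the frame of pot between -0.002 and 0.085 m and height (world z) of pot below 0.004 m), for 0.2 s.
3. the pot is locked: its lugs lie in the notches of the head (horizontal distance between pot and head_axis below 0.005 m and z of pot_rim in the frame of head_axis between 0.0155 and 0.02 m and angle between pot's own z axis and vertical below 0.06 rad), for 0.3 s.
4. the start button has been pressed fully down with the pot locked (all of step 3 and value of joint start above 0.0045 m), for 0.05 s.
At the end, for the whole second after the job is handed in: the pot hangs locked in the head by its lugs: axis within 5 mm of the head's, rim 15.5 to 20 mm above the ring's underside (18 when the lugs lie in the notches), within 0.06 rad of upright, at rest; every mandrel present lies inside it; the button is out again (all of step 3 and horizontal distance between each of mandrel_a, mandrel_b, mandrel_c, mandrel_d, mandrel_e and pot below 0.047 m and z of mandrel_a in the frame of pot between -0.002 and 0.085 m and z of mandrel_b in the frame of pot between -0.002 and 0.085 m and z of mandrel_c in the frame of pot between -0.002 and 0.085 m and z of mandrel_d in the frame of pot between -0.002 and 0.085 m and z of mandrel_e in the frame of pot between -0.002 and 0.085 m and value of joint start below 0.0015 m and linear speed of pot below 0.02 m/s); the robot touches nothing.
It fails at once if the pot is tipped (angle between pot's own z axis and vertical above 0.6 rad).
It fails at once if start is pressed while the pot is not locked (value of joint start above 0.004 m and not (horizontal distance between pot and head_axis below 0.005 m and z of pot_rim in the frame of head_axis between 0.0155 and 0.02 m and angle between pot's own z axis and vertical below 0.06 rad)).
It fails at once if the oil can is disturbed (distance of oil_can from where it was at the start of the episode above 0.02 m).
It fails at once if the masking tape is disturbed (distance of masking_tape from where it was at the start of the episode above 0.02 m).
It fails at once if the black tape is disturbed (distance of black_tape from where it was at the start of the episode above 0.02 m).
Of mandrel_a, mandrel_b, mandrel_c, mandrel_d, mandrel_e only 3 to 5 are there at a start; the rules pass over those that are not, and their reading is None.
At some moment in a run one of mandrel_a, mandrel_b, mandrel_c, mandrel_d, mandrel_e may be knocked a few centimetres aside while the robot is not near it.
It also fails if it takes over 208 s, if anything falls off the work surface, if the arm or the gripper's body presses on something with over 40 N, if the wrist force passes 120 N, or if a joint passes its speed limit or range.

### The arm

A 6-joint arm with a two-finger parallel gripper is mounted at the origin on the work surface; the furniture and walls round the work are solid. World frame = base frame: x ahead of the robot, y to its left, z up, the work surface at z = 0. Lengths are in mm, angles in rad, forces in N, time in s.
With the tool pointing down it reaches from about 275 to 1000 mm from the base axis. Payload 8.4 kg.
Tool frame: the origin (TCP) lies at the very end of the fingers, on their centre line; the grasp point (between the pads) lies 19 mm behind it; z points along the fingers, y is the direction in which the jaws open and shut (so a half turn about z gives the same grasp; the last joint's range is limited). The gripper opens to 85 mm and grips with 20 to 120 N. Pads are 22 mm wide; open, the fingers measure 114 mm over their backs; the gripper's body (76 mm by 85 mm) begins 54 mm behind the grasp point. The pads swing forward as they close: fully open they stand 13 mm farther back than shut.
Start: joints at [-1.333, 0.353, 1.633, -0, 1.155, -0.002], TCP at [148.441, -607.119, 231.281] pointing down, gripper open.
Joint ranges: [-2.63, 2.63], [-0.92, 2.1], [0.06, 2.66], [-1.3, 4.44], [0, 2.69], [-3.02, 3.02]. Speed limits (rad/s): [2.22, 2.22, 2.79, 3.14, 3.14, 3.14].

### API

Orientations are given as [roll, pitch, yaw] about the fixed x, y, z axes, in that order (R = Rz(yaw) Ry(pitch) Rx(roll)).
In Python, from rig import readout, grab_frame, calibration, r gives the robot as it stands. The module is installed in compiled form; this text tells all that it offers.
- The arm moves only by the tool play_rows, never from a script. Its argument "rows" is a list of rows, each a list of 3 entries, a list of its own where there are three numbers: the closure in counts, from 0 (fully open) to 255 (shut), then the shift along the tool's x, y, z in cm, then the turn, a rotation vector about the tool's x, y, z in rad. In form: [[gripper, [dx, dy, dz], [rx, ry, rz]], ...]. A call has 1 to 12 rows; each row is the pose to reach, as a shift and turn from the pose commanded when the call began, along the tool's axes at that moment; what a row does not reach only later rows make up. A row lasts 1/12 s, in which the tool goes at most 41.7 mm and 7.16 degrees, less where a joint would pass 70% of its speed; a pose out of reach is approached as far as the arm can. A call with a gripper value outside its range is refused whole. The fingers move at their own pace and stop on an object; "squeeze" is the grip in N (left out, the last holds). Time passes only in rows, so rows that repeat a pose let the fingers close. It gives the time, the measured TCP pose, the force and the opening at its end, in the units of the state.
- readout.sense(): the state, without advancing time (a new reading comes with each control period).
- grab_frame(name): name is "scene" or "side" or "wrist"; returns (picture, depth): 480x640x3 uint8, red, green, blue; 480x640 float32, mm along the optical axis (not along the pixel's ray), 0 where there is no reading.
- calibration(name): a dict with "vfov" (degrees; the focal length in pixels is half the picture's height over the tangent of half this angle, whatever the lens; pixels are square), "cx", "cy" (the principal point, pixels), "cam_to_world" (4x4, takes a point from camera to world coordinates). Camera axes: x right, y down, z forward; pixel columns grow to the right and rows downward; lengths in mm; the calibration is good to about 2 mm. The wrist camera is an equidistant fisheye: a pixel r from the principal point sees the ray r / f radians off the axis. A picture is of the moment at which its call begins: read the wrist's pose just before it. calibration takes no time and is no camera call; for the wrist camera it gives the pose at the moment of the call.
- r.sign_off(): hands the job in, once; it reports no verdict.
The state is a dict: "clock": time; "qpos": joint angles; "qvel": joint speeds; "joint_efforts": joint torques, N m; "eef_pos": TCP position; "tcp_rot": TCP orientation; "contact_force": force on the tool from outside, world axes, zero at the start; "wrist_torque": the same for the moment, N m; "opening": opening from 0.0 (shut) to 1.0 (fully open).
Only numpy, scipy, OpenCV 4.12 (cv2) and the standard library are available. Lean on these libraries where they do the work, as an engineer would, in place of code of your own. Each camera call takes 0.05 s, during which the arm holds its last target.

## Working session

There is one attempt and no reset: what is moved stays moved. The work goes in short steps, Python scripts to look and compute and a tool call to move; the robot and the scene stay as the last step left them, time stands still between calls to the robot, and variables do not carry over. Pictures are saved under pics/ and viewed, and the job is handed in when it is done.

Besides the shell and the picture viewer there is one more tool, called after "Request:" as a command line: name --argument value ..., lists and objects as JSON in quotes. play_rows: Moves the arm, as the interface text tells. Its arguments: {"type":"object","properties":{"rows":{"type":"array"},"squeeze":{"type":"number"}},"required":["rows"]}

```bash
mkdir -p pics; ls; python3 - <<'E'
from rig import readout, grab_frame, calibration, r
import cv2,numpy as np
print(readout.sense())
for n in ["scene","side","wrist"]:
    c=calibration(n); p,d=grab_frame(n)
    print(n,c)
    cv2.imwrite(f"pics/{n}0.png",p[:,:,::-1]); np.save(f"pics/{n}0.npy",d)
E
```

```text
pics
{'clock': 0.0, 'qpos': array([-1.33345844e+00,  3.53651494e-01,  1.63412981e+00, -1.65063340e-06,
        1.15521036e+00, -2.40238749e-03]), 'qvel': array([-6.39988346e-04,  1.49070601e-03,  4.02597097e-06,  5.81491937e-04,
       -1.84954431e-03, -6.66444670e-04]), 'joint_efforts': array([-2.62385263e-03, -6.05254483e+01, -3.42074382e+01, -1.50358424e-04,
        9.23440995e-03, -1.58186526e-05]), 'eef_pos': array([ 148.29226878, -606.66128636,  230.5614479 ]), 'tcp_rot': array([-3.14019365e+00, -1.85175765e-06,  2.39740936e-01]), 'contact_force': array([ 0.65776934, -0.78907725,  0.34643136]), 'wrist_torque': array([-0.01081309,  0.0136301 ,  0.00186597]), 'opening': 1.001952863522972}
scene {'vfov': 48.060830856801886, 'cx': 323.96070198935007, 'cy': 234.2186770282028, 'cam_to_world': array([[ 6.51164553e-01, -2.75942796e-01,  7.06993846e-01,
        -4.15064444e+02],
       [-7.58629356e-01, -2.63165412e-01,  5.96007941e-01,
        -7.03755097e+02],
       [ 2.15922294e-02, -9.24445531e-01, -3.80702294e-01,
         6.71013492e+02],
       [ 0.00000000e+00,  0.00000000e+00,
[... 231 characters left out ...]
       [-4.77690243e-01, -7.36557683e-01,  4.78847378e-01,
        -5.18688482e+02],
       [ 9.27947727e-03, -5.49256107e-01, -8.35602549e-01,
         1.19551803e+03],
       [ 0.00000000e+00,  0.00000000e+00,  0.00000000e+00,
         1.00000000e+00]])}
wrist {'vfov': 65.70646984690485, 'cx': 320.23304474819844, 'cy': 239.79399285851852, 'cam_to_world': array([[ 2.37817189e-01, -9.30673835e-01, -2.78009348e-01,
         2.19585186e+02],
       [-9.71309257e-01, -2.28205114e-01, -6.69384285e-02,
        -5.90761091e+02],
       [-1.14531087e-03,  2.85952162e-01, -9.58243210e-01,
         3.73660850e+02],
       [ 0.00000000e+00,  0.00000000e+00,  0.00000000e+00,
         1.00000000e+00]])}
```

View pics/scene0.png

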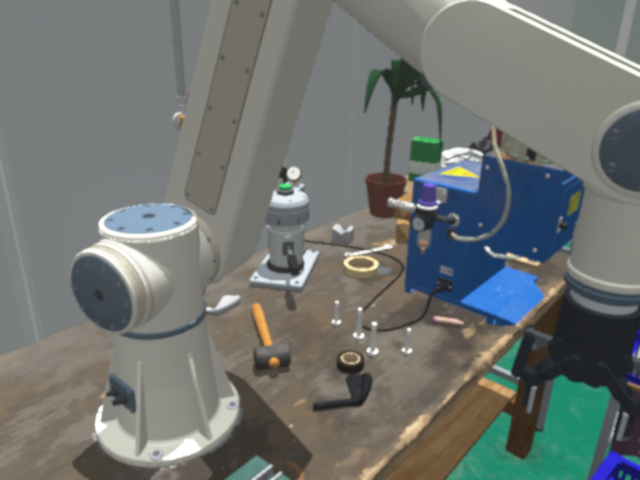

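View pics/side0.png

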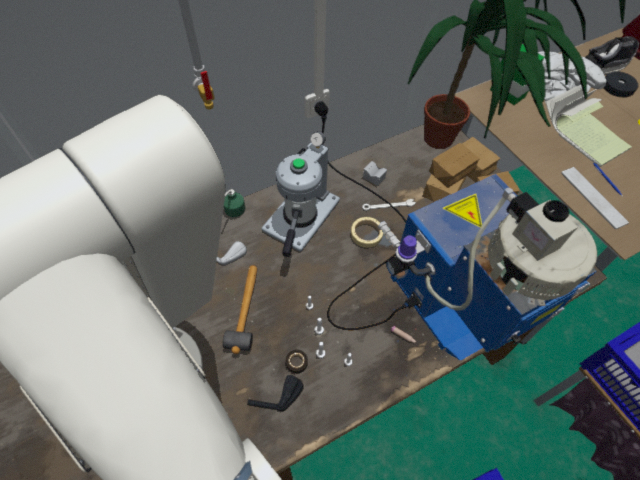

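View pics/wrist0.png

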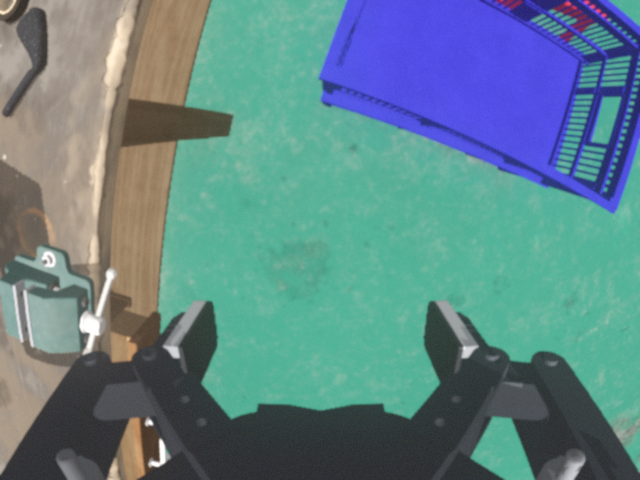

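The side view shows the station near (300,195), the pot under its head with the handle towards (288,243), and four mandrels near (309,302), (319,326), (321,350), (348,359). The masking tape is at (366,232), the black tape at (296,361) and the oil can at (233,203). Next I'll enlarge the pictures and set up helpers.

```bash
cat > h.py <<'E'
import numpy as np,cv2
from rig import readout, grab_frame, calibration, r
from scipy.spatial.transform import Rotation as Rn
def foc(c): return 240/np.tan(np.radians(c['vfov']/2))
def ray(c,u,v,fish=False):
    f=foc(c); x=(u-c['cx']);y=(v-c['cy'])
    if fish:
        rr=np.hypot(x,y); th=rr/f; s=np.sin(th)/max(rr,1e-9)
        d=np.array([x*s,y*s,np.cos(th)])
    else: d=np.array([x/f,y/f,1.])
    T=c['cam_to_world']; return T[:3,3],T[:3,:3]@d
def at_z(c,u,v,z,fish=False):
    o,d=ray(c,u,v,fish); return o+d*(z-o[2])/d[2]
def proj(c,P,fish=False):
    T=c['cam_to_world']; q=(np.asarray(P,float)-T[:3,3])@T[:3,:3]; f=foc(c)
    if fish:
        rho=np.linalg.norm(q[...,:2],axis=-1); th=np.arctan2(rho,q[...,2]); s=th/np.maximum(rho,1e-9)*f
        return np.stack([q[...,0]*s+c['cx'],q[...,1]*s+c['cy']],-1)
    return np.stack([f*q[...,0]/q[...,2]+c['cx'],f*q[...,1]/q[...,2]+c['cy']],-1)
def cloud(c,d,fish=False):
    v,u=np.mgrid[0:480,0:640].astype(float); f=foc(c); x=u-c['cx'];y=v-c['cy']
    if fish:
        rr=np.hypot(x,y); th=rr/f; s=np.tan(th)/np.maximum(rr,1e-9)
        X=np.stack([x*s*d,y*s*d,d],-1)
    else: X=np.stack([x/f*d,y/f*d,d],-1)
    T=c['cam_to_world']; W=X@T[:3,:3].T+T[:3,3]; W[d==0]=np.nan; return W
def crop(p,x0,y0,x1,y1,k,name):
    cv2.imwrite(f"pics/{name}.png",cv2.resize(p[y0:y1,x0:x1],None,fx=k,fy=k,interpolation=cv2.INTER_CUBIC))
def state():
    s=readout.sense(); return s, Rn.from_euler('xyz',s['tcp_rot']).as_matrix()
def todo(P,yaw=None,pt=None):
    "shift (cm) in tool axes and rotvec to reach world TCP P, tool down with yaw (rad)"
    s,R=state(); dp=R.T@(np.asarray(P)-s['eef_pos'])/10
    out=[np.round(dp,2)]
    if yaw is not None:
        Rt=Rn.from_euler('xyz',[np.pi,0,yaw]).as_matrix()
        out.append(np.round(Rn.from_matrix(R.T@Rt).as_rotvec(),4))
    print('t',round(s['clock'],2),'tcp',np.round(s['eef_pos'],1),'rot',np.round(s['tcp_rot'],3),'->',out)
E
python3 - <<'E'
import cv2
from h import crop
s=cv2.imread('pics/side0.png'); q=cv2.imread('pics/scene0.png')
crop(s,210,120,420,270,3.8,'s_a'); crop(s,210,260,420,410,3.8,'s_b')
crop(q,230,160,430,290,4,'q_a'); crop(q,230,270,470,420,3.3,'q_b')
E
```

```text
(no output)
```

View pics/s_a.png

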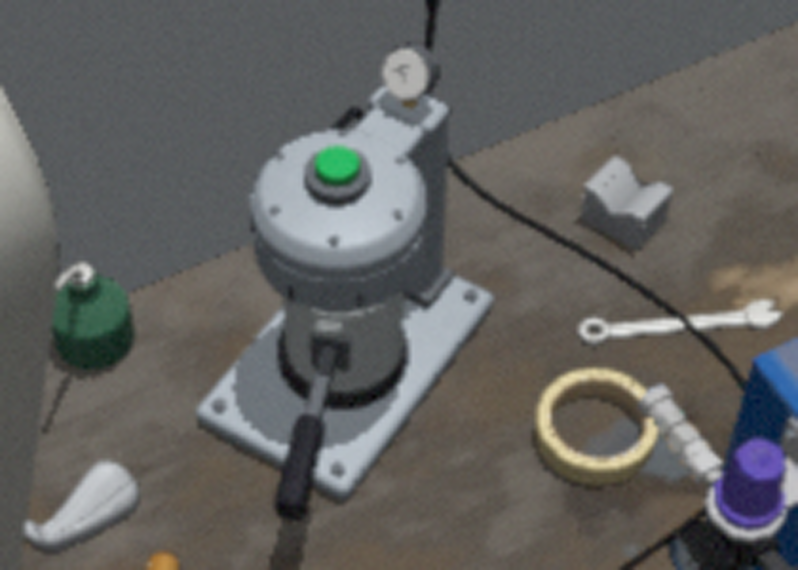

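View pics/s_b.png

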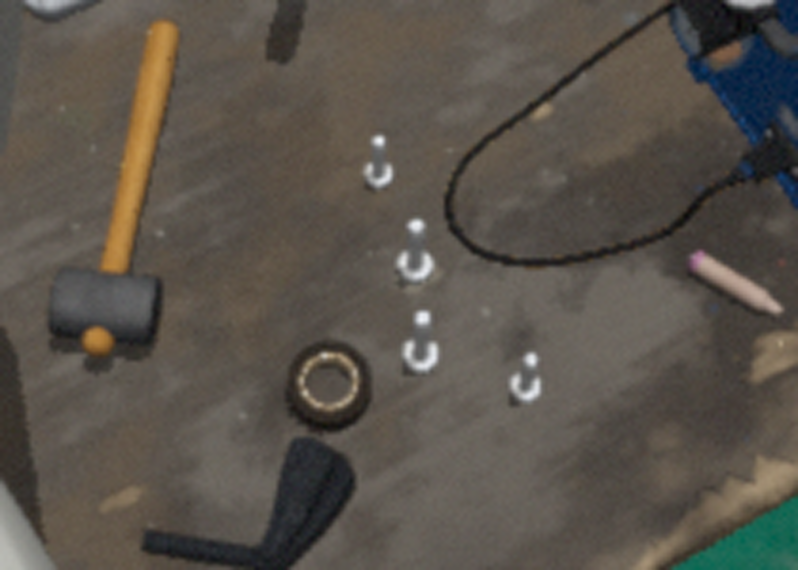

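View pics/q_a.png

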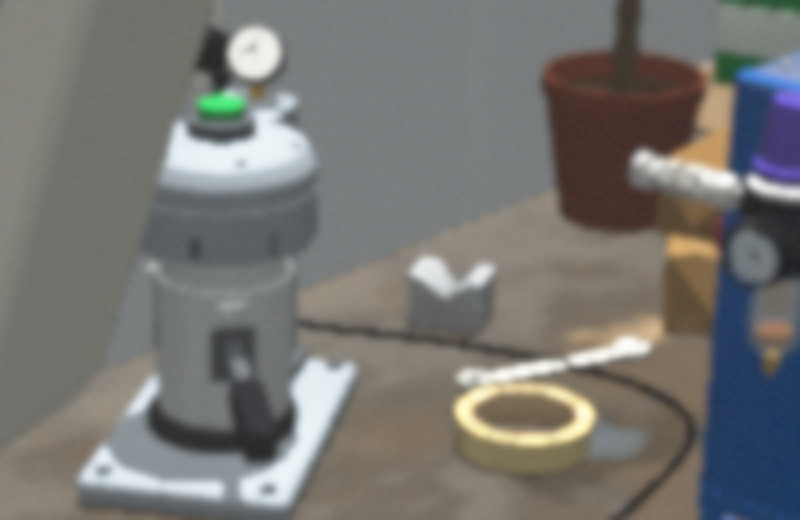

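View pics/q_b.png

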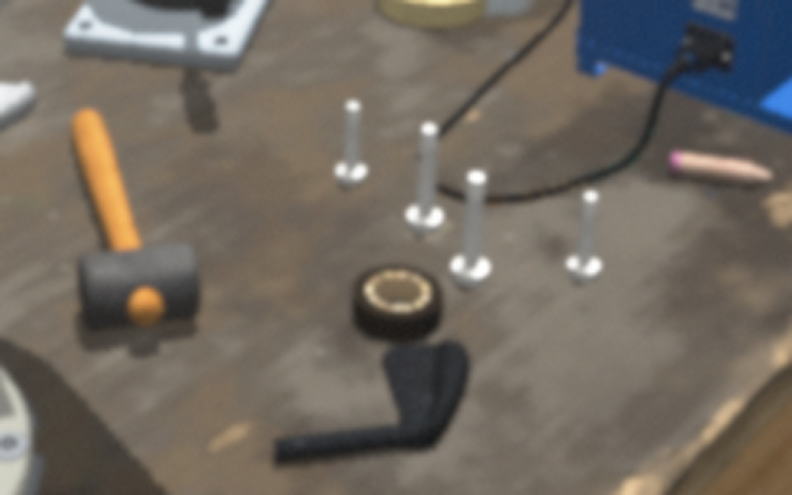

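```bash
python3 - <<'E'
from h import *
c=calibration('side'); d=np.load('pics/side0.npy'); W=cloud(c,d)
def s(px,py,z,oy=120): return np.round(at_z(c,210+px/3.8,oy+py/3.8,z)[:2],1)
print('corners FL FR BR',s(203,412,20),s(342,496,20),s(488,294,20))
print('button',s(337,160,245), W[120+42,210+88], )
print('grip ends',s(312,418,108),s(292,505,108),'mid',s(302,462,108))
for n,x,y,z in [('m1',377,143,60),('m2',416,227,75),('m3',422,319,75),('m4',530,358,60)]: print(n,s(x,y,z,260))
for n,x,y in [('m1',378,175),('m2',414,264),('m3',421,354),('m4',524,386)]: print(n,'flange',s(x,y,10,260))
print('masking',s(597,425,12),'black',s(329,384,10,260),'oil',s(92,320,60))
q=calibration('scene')
def t(px,py,z): return np.round(at_z(q,230+px/3.3,270+py/3.3,z)[:2],1)
for n,x,y,z in [('m1',352,106,60),('m2',429,130,75),('m3',476,177,75),('m4',590,197,60)]: print(n,t(x,y,z))
print('cable',[s(x,y,5,260).tolist() for x,y in [(670,5),(560,95),(480,160),(448,205),(470,245),(530,262),(680,225)]])
print('cable back',[s(x,y,5).tolist() for x,y in [(455,160),(560,230),(660,290),(740,380)]])
E
```

```text
corners FL FR BR [428.9 254.4] [489.6 133.4] [686.7 250.3]
button [554.5 256.8] [549.82003315 251.48080896 253.00955133]
grip ends [477.6 154.2] [431.4  94.7] mid [453.9 123.6]
m1 [432.7 -30. ]
m2 [ 423.1 -103.4]
m3 [ 395.6 -161.4]
m4 [ 447.6 -213. ]
m1 flange [432.8 -31.2]
m2 flange [ 423. -103.]
m3 flange [ 396. -162.]
m4 flange [ 446.2 -214.3]
masking [700.6 100.9] black [ 331.5 -150.8] oil [380.4 349.1]
m1 [430.5 -33.6]
m2 [ 419.8 -107.6]
m3 [ 393.4 -164.7]
m4 [ 443.6 -218.6]
cable [[698.2, -9.8], [583.5, -36.1], [504.7, -53.8], [467.0, -73.6], [465.7, -107.5], [496.5, -138.6], [604.8, -165.2]]
cable back [[742.6, 403.6], [782.8, 291.3], [822.9, 195.7], [829.6, 87.1]]
```

Four mandrels are visible, two of 60 mm and two of 75 mm. The station origin is near (550,250) with yaw about 29.5°. The handle points about 23° to the right of front.

```bash
python3 - <<'E'
from h import *
todo([350,-230,300],0.24+1.49); todo([440,100,300],0.24+1.49)
E
```

```text
t 0.15 tcp [ 148.4 -606.8  230.7] rot [-3.141 -0.     0.24 ] -> [array([ 28.53, -31.82,  -6.89]), array([-8.0000e-04, -8.0000e-04, -1.4902e+00])]
t 0.15 tcp [ 148.4 -606.8  230.7] rot [-3.141 -0.     0.24 ] -> [array([ 45.11, -61.74,  -6.86]), array([-8.0000e-04, -8.0000e-04, -1.4902e+00])]
```

Request:
play_rows --rows '[[0,[7,-8,-6.9],[0,0,-0.12]],[0,[28.5,-31.8,-6.9],[0,0,-1.49]],[0,[28.5,-31.8,-6.9],[0,0,-1.49]],[0,[28.5,-31.8,-6.9],[0,0,-1.49]],[0,[28.5,-31.8,-6.9],[0,0,-1.49]],[0,[28.5,-31.8,-6.9],[0,0,-1.49]],[0,[28.5,-31.8,-6.9],[0,0,-1.49]],[0,[28.5,-31.8,-6.9],[0,0,-1.49]],[0,[28.5,-31.8,-6.9],[0,0,-1.49]],[0,[45.1,-61.7,-6.9],[0,0,-1.49]],[0,[45.1,-61.7,-6.9],[0,0,-1.49]],[0,[45.1,-61.7,-6.9],[0,0,-1.49]]]'

```text
clock: 1.15
eef_pos: [358.0, -163.0, 295.4]
tcp_rot: [3.141, 0.0, 1.736]
contact_force: [0.7, -0.3, -0.3]
opening: 1.004
```

```bash
python3 - <<'E'
from h import *
c=calibration('wrist');todo([440,90,300],np.radians(-127)); 
p,d=grab_frame('wrist'); cv2.imwrite('pics/w1.png',p[:,:,::-1])
E
```

```text
t 1.15 tcp [ 358.  -163.   295.4] rot [3.141 0.    1.736] -> [array([23.61, 12.24, -0.45]), array([-0.0000e+00,  5.0000e-04, -2.3309e+00])]
```

View pics/w1.png

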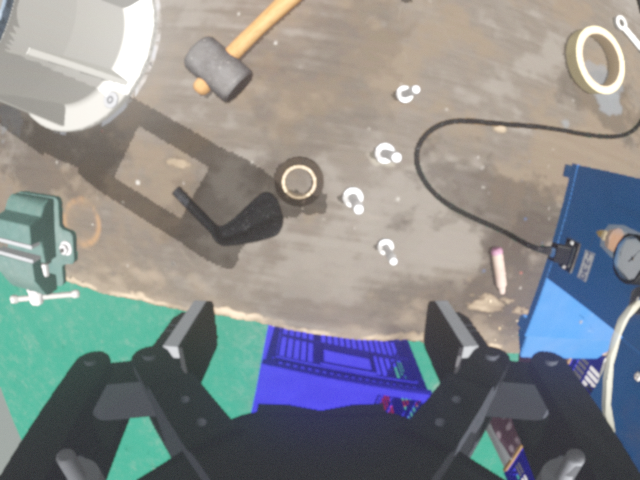

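Wide view: mandrels at (405,93), (387,153), (352,198), (388,250). There are still only four. I'll go above the handle with the camera on its outer side.

Request:
play_rows --rows '[[0,[4,2,-1],[0,0,-0.12]],[0,[8,4,-2],[0,0,-0.25]],[0,[12,6,-3],[0,0,-0.37]],[0,[16,8,-4],[0,0,-0.5]],[0,[20,10,-5],[0,0,-0.62]],[0,[23.6,12.2,-5],[0,0,-0.75]],[0,[23.6,12.2,-5],[0,0,-0.87]],[0,[23.6,12.2,-5],[0,0,-1.0]],[0,[23.6,12.2,-5],[0,0,-1.12]],[0,[23.6,12.2,-5],[0,0,-1.25]],[0,[23.6,12.2,-5],[0,0,-1.37]],[0,[23.6,12.2,-5],[0,0,-1.49]]]'

```text
clock: 2.2
eef_pos: [440.9, 87.4, 345.1]
tcp_rot: [-3.142, -0.0, -3.057]
contact_force: [0.5, 0.4, 0.4]
opening: 1.003
```

Request:
play_rows --rows '[[0,[0,0,0],[0,0,-0.12]],[0,[0,0,0],[0,0,-0.25]],[0,[0,0,0],[0,0,-0.37]],[0,[0,0,0],[0,0,-0.5]],[0,[0,0,0],[0,0,-0.62]],[0,[0,0,0],[0,0,-0.74]],[0,[0,0,0],[0,0,-0.84]],[0,[0,0,0],[0,0,-0.84]],[0,[0,0,0],[0,0,-0.84]]]'

```text
clock: 2.95
eef_pos: [441.0, 87.3, 345.2]
tcp_rot: [3.141, -0.0, -2.227]
contact_force: [-0.4, 0.4, 0.4]
opening: 0.997
```

```bash
python3 - <<'E'
from h import *
todo([454,124,200],np.radians(-127)); print(readout.sense()['qpos'])
for n in ['wrist','side']:
    p,d=grab_frame(n); cv2.imwrite(f'pics/{n}2.png',p[:,:,::-1]); np.save(f'pics/{n}2.npy',d)
import pickle; pickle.dump(calibration('wrist'),open('pics/wc2','wb'))
E
```

```text
t 2.95 tcp [441.   87.3 345.2] rot [ 3.141 -0.    -2.227] -> [array([-3.71,  1.2 , 14.52]), array([ 0.0002, -0.0002, -0.0102])]
[ 1.92085282e-01 -2.94994273e-02  1.83952258e+00 -1.71202117e-05
  1.33183755e+00 -2.29355259e+00]
```

View pics/wrist2.png

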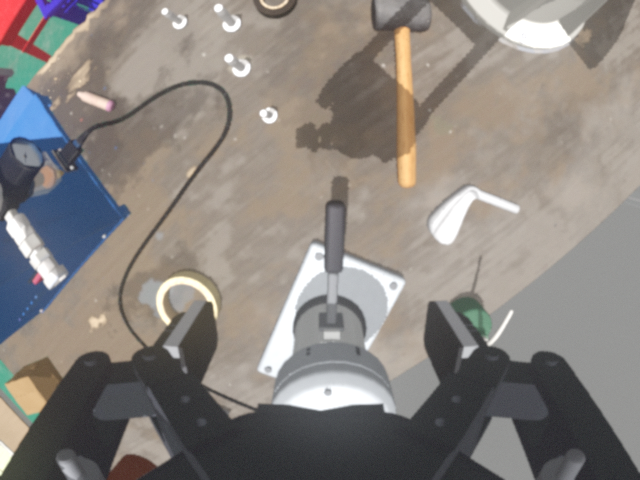

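View pics/side2.png

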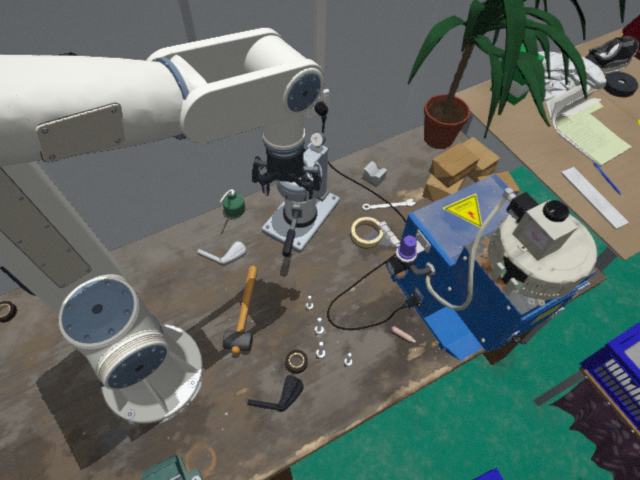

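Only four mandrels are on the bench. In the wrist view the handle runs from (336,203) to (334,272). The base corners are at (317,243), (403,277) and (265,372), and the ring of the head is near (335,345).

```bash
python3 - <<'E'
import cv2
from h import crop
s=cv2.imread('pics/wrist2.png'); crop(s,245,190,435,420,2.6*1,'w2a')
crop(s,270,290,410,400,5,'w2b')
E
```

```text
(no output)
```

View pics/w2a.png

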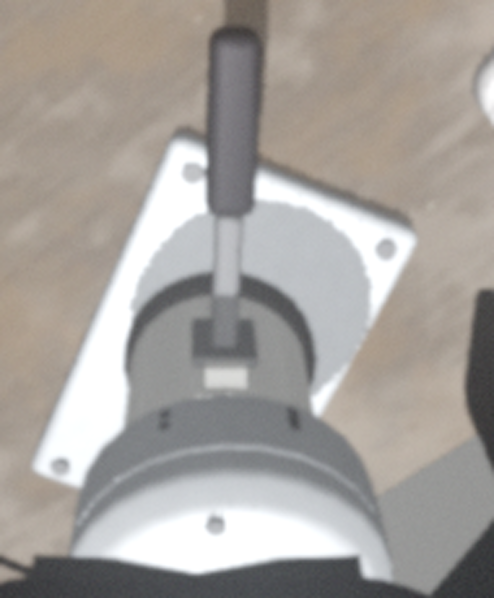

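View pics/w2b.png

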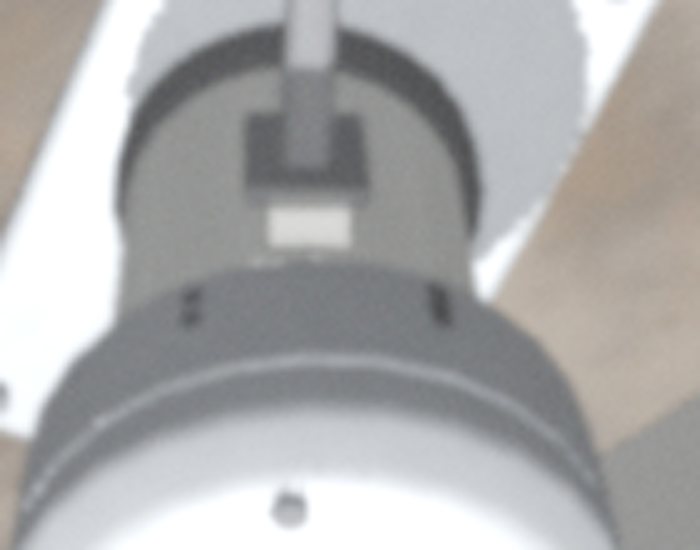

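```bash
cat > fitst.py <<'E'
from h import *
import pickle
from scipy.optimize import least_squares
wc=pickle.load(open('pics/wc2','rb')); sc=calibration('side')
A=lambda x,y:(245+x/2.6,190+y/2.6); B=lambda x,y:(270+x/5,290+y/5); S=lambda x,y:(210+x/3.8,120+y/3.8)
edges={'f':[A(266,166),A(330,190),A(390,213)],'r':[A(160,170),A(120,265),A(75,370),A(45,445)],'l':[A(410,253),A(375,315),A(330,395)]}
sed={'f':[S(240,437),S(265,450),S(320,485)],'r':[S(370,465),S(420,395),S(470,325)]}
def res(p,full=False):
    x,y,th,zm,zb=p; c,s=np.cos(th),np.sin(th); R=np.array([[c,-s],[s,c]])
    out=[]
    for cam,ed,f in[(wc,edges,True),(sc,sed,False)]:
        for k,pts in ed.items():
            for u in pts:
                q=R.T@(at_z(cam,*u,20,f)[:2]-[x,y]); out.append({'f':q[0]+108,'r':q[1]+72,'l':q[1]-72}[k])
    for u,a in[(B(439,305),0),(B(191,307),46)]:
        al=np.radians(180+a); P=np.r_[R@(64*np.array([np.cos(al),np.sin(al)]))+[x,y],zm]
        out+=list((proj(wc,P,True)-u)*1.0)
    P=np.array([x,y,zb]); out+=list((proj(sc,P)-S(337,160))*2)
    return np.array(out)
f=least_squares(lambda p:np.r_[res(p),(p[3]-170)/10,(p[4]-250)/3],[550,250,.51,170,250],loss='soft_l1')
print(f.x,np.degrees(f.x[2])); print(np.round(res(f.x),1))
g=lambda x,y:at_z(wc,*A(x,y),108,True)
ends=[g(234,33),g(231,210)]; a=np.array(ends)[:,:2]; print(a, np.degrees(np.arctan2(*(a[0]-a[1])[::-1])),np.linalg.norm(a[0]-a[1]))
E
python3 fitst.py
```

```text
[5.49220843e+02 2.49272403e+02 5.34043444e-01 1.76715409e+02
 2.53826025e+02] 30.59843539853163
[-0.6 -0.8 -0.7  2.5  2.   1.   1.2  0.3 -1.2 -2.5  2.4  2.4 -2.6 -1.1
 -0.6 -0.2  0.4 -0.5 -0.2  0.3 -1.   0.6]
[[429.68501703  95.92975278]
 [476.25674779 155.81003137]] -127.87389902478347 75.8589076495639
```

```bash
python3 - <<'E'
from h import *
todo([464.4,140.4,150],np.radians(-127.9));todo([464.4,140.4,76],np.radians(-127.9))
E
```

```text
t 3.05 tcp [441.   87.3 345.3] rot [ 3.141 -0.    -2.227] -> [array([-5.63,  1.38, 19.53]), array([ 0.0001, -0.0001,  0.0057])]
t 3.05 tcp [441.   87.3 345.3] rot [ 3.141 -0.    -2.227] -> [array([-5.63,  1.38, 26.93]), array([ 0.0001, -0.0001,  0.0057])]
```

Request:
play_rows --rows '[[0,[-1.5,0.4,3.5],[0,0,0.006]],[0,[-3,0.8,7],[0,0,0.006]],[0,[-4.5,1.2,10.5],[0,0,0.006]],[0,[-5.63,1.38,14],[0,0,0.006]],[0,[-5.63,1.38,17.5],[0,0,0.006]],[0,[-5.63,1.38,20],[0,0,0.006]],[0,[-5.63,1.38,22.5],[0,0,0.006]],[0,[-5.63,1.38,25],[0,0,0.006]],[0,[-5.63,1.38,26.5],[0,0,0.006]],[0,[-5.63,1.38,26.9],[0,0,0.006]],[0,[-5.63,1.38,26.9],[0,0,0.006]],[0,[-5.63,1.38,26.9],[0,0,0.006]]]' --squeeze 40

```text
clock: 4.05
eef_pos: [464.8, 140.6, 76.9]
tcp_rot: [-3.141, 0.0, -2.23]
contact_force: [-0.6, 0.2, 0.4]
opening: 1.005
```

Request:
play_rows --rows '[[100,[0,0,0],[0,0,0]],[255,[0,0,0],[0,0,0]],[255,[0,0,0],[0,0,0]],[255,[0,0,0],[0,0,0]],[255,[0,0,0],[0,0,0]],[255,[0,0,0],[0,0,0]],[255,[0,0,0],[0,0,0]],[255,[0,0,0],[0,0,0]]]' --squeeze 40

```text
clock: 4.72
eef_pos: [464.5, 140.4, 76.5]
tcp_rot: [-3.141, 0.0, -2.229]
contact_force: [-1.1, -1.6, 4.1]
opening: 0.252
```

Request:
play_rows --rows '[[255,[0,0,0],[0,0,0]],[255,[0,0,0],[0,0,0]],[255,[0,0,0],[0,0,0]]]' --squeeze 120

```text
clock: 4.97
eef_pos: [464.5, 140.4, 76.6]
tcp_rot: [-3.141, 0.0, -2.23]
contact_force: [-1.0, -2.3, 6.1]
opening: 0.239
```

```bash
python3 - <<'E'
from h import *
print(readout.sense())
p,d=grab_frame('side'); cv2.imwrite('pics/side3.png',p[:,:,::-1]);crop(p[:,:,::-1],210,120,420,270,3.8,'s3')
p,d=grab_frame('scene'); crop(p[:,:,::-1],230,160,430,290,4,'q3')
E
```

```text
{'clock': 4.9667, 'qpos': array([ 2.90540452e-01,  3.57082020e-01,  2.05331771e+00, -1.70704682e-04,
        7.30874158e-01, -2.19221881e+00]), 'qvel': array([-0.00193881, -0.00051452, -0.00269397,  0.00231415, -0.00103631,
        0.00053653]), 'joint_efforts': array([  1.18261892, -46.7216599 , -22.17131138,   0.29395846,
        -0.2371512 ,  -0.09078987]), 'eef_pos': array([464.45655175, 140.39804506,  76.55464168]), 'tcp_rot': array([-3.14131440e+00,  1.92803685e-04, -2.22950260e+00]), 'contact_force': array([-1.01031527, -2.29684342,  6.08892354]), 'wrist_torque': array([-0.10408095, -0.15704168, -0.09819389]), 'opening': 0.23871956300571584}
```

View pics/s3.png

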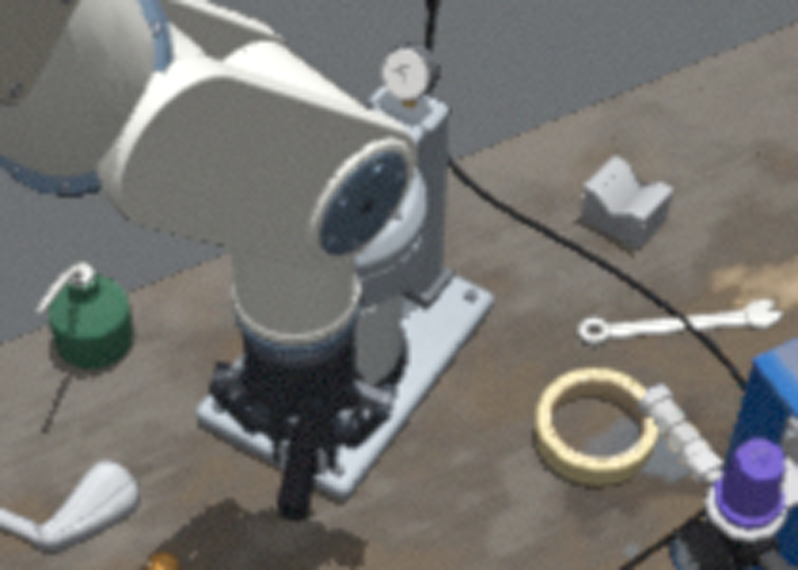

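View pics/q3.png

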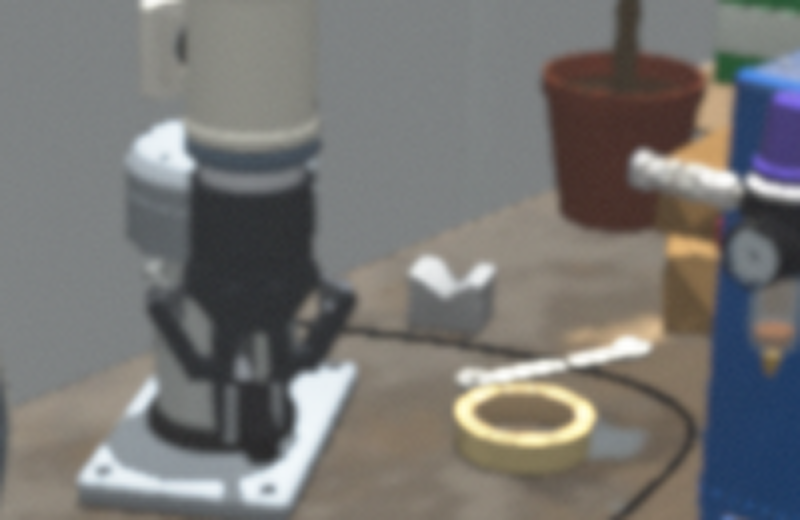

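Request:
play_rows --rows '[[255,[0,0,-0.3],[0,0,0]],[255,[0,0,-0.6],[0,0,0]],[255,[0,0,-0.9],[0,0,0]],[255,[0,0,-1.3],[0,0,0]],[255,[0,0,-1.3],[0,0,0]],[255,[0,0,-1.3],[0,0,0]]]'

```text
clock: 5.57
eef_pos: [464.3, 140.5, 89.5]
tcp_rot: [-3.141, 0.0, -2.229]
contact_force: [1.4, 0.5, -2.0]
opening: 0.241
```

```bash
python3 - <<'E'
from h import *
s=readout.sense();print(s['eef_pos'],s['contact_force'],s['wrist_torque'],s['opening'])
p,d=grab_frame('scene'); crop(p[:,:,::-1],230,160,430,290,4,'q4')
# target: axis at 568,88 from 549.2,249.3
R=state()[1]
for dx,dy,dz in [(5,-80,0),(19,-161,0),(19,-161,-48)]: print(np.round(R.T@np.array([dx,dy,dz])/10,2))
E
```

```text
[464.32517043 140.52439159  89.50961845] [ 1.41687     0.50733295 -1.95652065] [-0.23389431  0.23512347 -0.02580851] 0.24124176279136106
[ 6.02 -5.29 -0.  ]
[ 11.57 -11.36  -0.  ]
[ 11.57 -11.36   4.8 ]
```

View pics/q4.png

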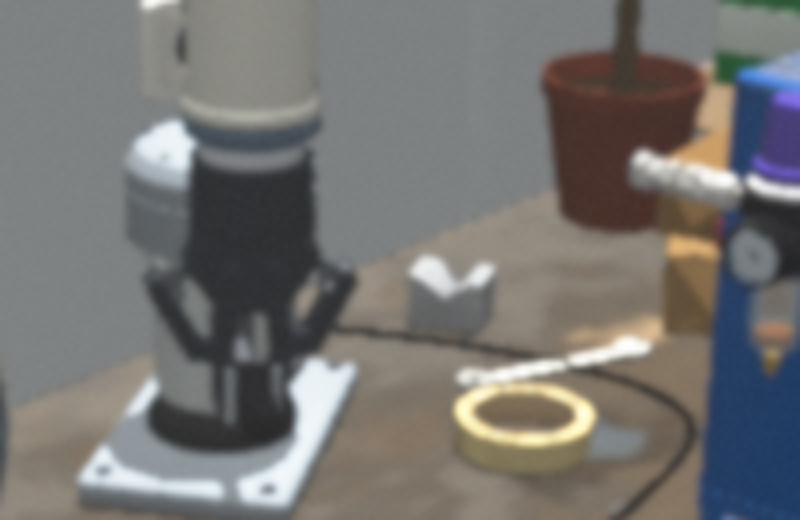

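```bash
python3 - <<'E'
from h import *
todo([478,95,92],-2.229);todo([500,30,92],np.radians(-120));todo([520.8,-41.7,92],np.radians(-110));todo([520.8,-41.7,42],np.radians(-110));
E
```

```text
t 5.62 tcp [464.2 140.5  89.4] rot [ 3.142  0.    -2.229] -> [array([ 2.75, -3.87, -0.26]), array([ 0.    ,  0.0001, -0.0004])]
t 5.62 tcp [464.2 140.5  89.4] rot [ 3.142  0.    -2.229] -> [array([ 6.55, -9.59, -0.26]), array([-0.00e+00,  1.00e-04, -1.35e-01])]
t 5.62 tcp [464.2 140.5  89.4] rot [ 3.142  0.    -2.229] -> [array([ 10.95, -15.62,  -0.26]), array([-0.000e+00,  1.000e-04, -3.096e-01])]
t 5.62 tcp [464.2 140.5  89.4] rot [ 3.142  0.    -2.229] -> [array([ 10.95, -15.62,   4.74]), array([-0.000e+00,  1.000e-04, -3.096e-01])]
```

Request:
play_rows --rows '[[255,[0.6,-0.9,-0.2],[0,0,0]],[255,[1.6,-2.2,-0.2],[0,0,0]],[255,[2.75,-3.9,-0.2],[0,0,0]],[255,[4,-5.8,-0.2],[0,0,-0.05]],[255,[5.3,-7.7,-0.2],[0,0,-0.1]],[255,[6.6,-9.6,-0.2],[0,0,-0.14]],[255,[7.9,-11.4,-0.2],[0,0,-0.19]],[255,[9.2,-13.2,-0.2],[0,0,-0.24]],[255,[10.3,-14.7,-0.2],[0,0,-0.28]],[255,[10.8,-15.4,-0.2],[0,0,-0.3]],[255,[10.95,-15.6,-0.2],[0,0,-0.31]],[255,[10.95,-15.6,-0.2],[0,0,-0.31]]]'

```text
clock: 6.62
eef_pos: [520.7, -42.5, 91.2]
tcp_rot: [3.142, -0.0, -1.921]
contact_force: [1.0, -0.2, -3.1]
opening: 0.241
```

```bash
python3 - <<'E'
from h import *
todo([520.8,-41.7,42],np.radians(-110)); s=readout.sense();print(s['contact_force'],s['wrist_torque'],s['opening'])
p,d=grab_frame('side'); crop(p[:,:,::-1],250,160,450,310,4,'s5');p,d=grab_frame('scene'); crop(p[:,:,::-1],230,160,430,310,4,'q5')
E
```

```text
t 6.62 tcp [520.7 -42.5  91.2] rot [ 3.142 -0.    -1.921] -> [array([-0.08,  0.01,  4.92]), array([ 0.0001, -0.0001, -0.0006])]
[ 1.04451668 -0.20075827 -3.13058843] [-0.30142423  0.10028933  0.03317308] 0.24087777546386185
```

View pics/s5.png

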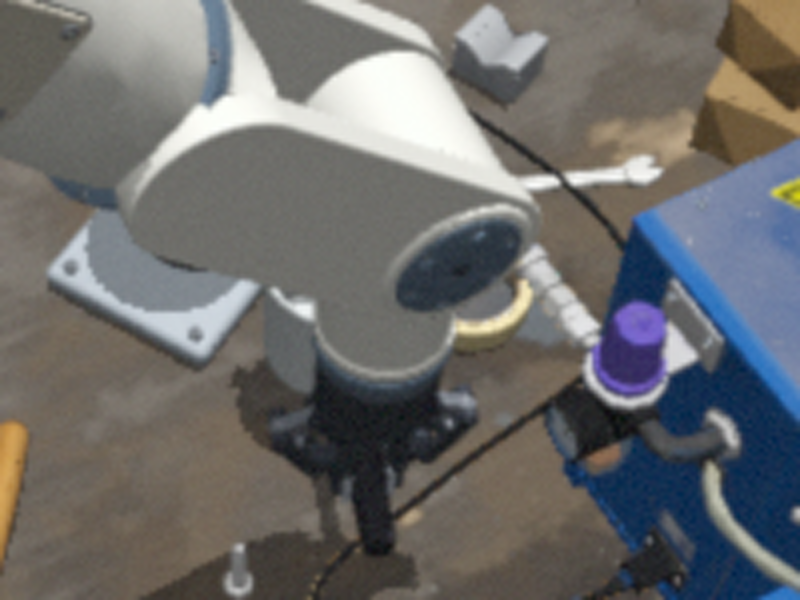

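View pics/q5.png

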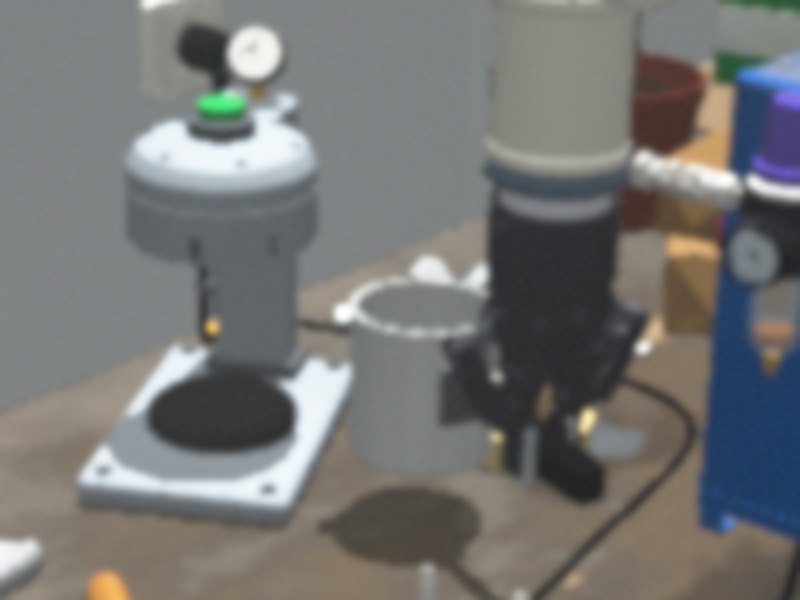

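Request:
play_rows --rows '[[255,[0,0,1],[0,0,0]],[255,[0,0,2.2],[0,0,0]],[255,[0,0,3.3],[0,0,0]],[255,[0,0,4.1],[0,0,0]],[255,[0,0,4.6],[0,0,0]],[255,[0,0,4.85],[0,0,0]],[255,[0,0,5.0],[0,0,0]],[255,[0,0,5.0],[0,0,0]],[255,[0,0,5.0],[0,0,0]]]'

```text
clock: 7.47
eef_pos: [520.2, -41.5, 41.7]
tcp_rot: [3.141, -0.0, -1.919]
contact_force: [-4.1, -0.1, 4.5]
opening: 0.235
```

Request:
play_rows --rows '[[220,[0,0,0],[0,0,0]],[160,[0,0,0],[0,0,0]],[110,[0,0,0],[0,0,0]],[110,[0,0,0],[0,0,0]],[110,[0,0,0],[0,0,0]],[110,[0,0,0],[0,0,0]]]' --squeeze 20

```text
clock: 7.97
eef_pos: [520.9, -41.6, 41.4]
tcp_rot: [-3.141, 0.0, -1.919]
contact_force: [0.9, -0.0, 0.2]
opening: 0.569
```

```bash
python3 - <<'E'
from h import *
s=readout.sense();print(s['eef_pos'],s['contact_force'],s['wrist_torque'],s['opening'],s['qpos'])
E
```

```text
[520.91719772 -41.58244439  41.36326542] [ 0.94696408 -0.0220889   0.15486488] [ 0.03519513 -0.01304591  0.00809365] 0.5686732769142284 [-8.25585552e-02  4.61658804e-01  1.99030796e+00  7.58058395e-05
  6.89173073e-01 -2.87553263e+00]
```

Request:
play_rows --rows '[[110,[0,0,-2],[0,0,0]],[110,[0,0,-6],[0,0,0]],[110,[0,0,-10],[0,0,0]],[110,[0,0,-14],[0,0,0.1]],[110,[6,2,-18],[0,0,0.22]],[110,[10,4,-20],[0,0,0.34]],[110,[10,4,-20],[0,0,0.46]],[110,[10,4,-20],[0,0,0.58]],[110,[10,4,-20],[0,0,0.7]],[110,[10,4,-20],[0,0,0.78]],[110,[10,4,-20],[0,0,0.78]],[110,[10,4,-20],[0,0,0.78]]]'

```text
clock: 8.97
eef_pos: [448.8, -121.9, 241.3]
tcp_rot: [3.142, 0.0, -2.697]
contact_force: [0.8, 0.0, -0.6]
opening: 0.572
```

```bash
python3 - <<'E'
from h import *
import pickle
s=readout.sense();print(s['eef_pos'],s['tcp_rot'])
pickle.dump(calibration('wrist'),open('pics/wc6','wb'))
p,d=grab_frame('wrist'); cv2.imwrite('pics/wrist6.png',p[:,:,::-1])
p,d=grab_frame('side'); cv2.imwrite('pics/side6.png',p[:,:,::-1])
p,d=grab_frame('scene'); cv2.imwrite('pics/scene6.png',p[:,:,::-1])
E
```

```text
[ 448.83310289 -121.94804429  241.30201028] [ 3.14159029e+00  4.68964080e-05 -2.69680875e+00]
```

View pics/wrist6.png

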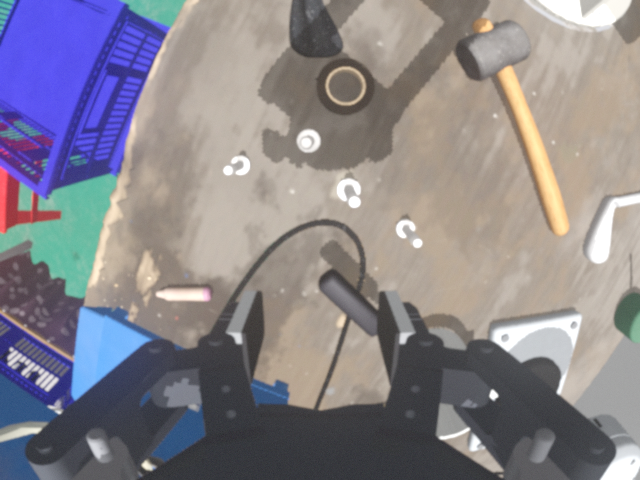

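View pics/side6.png

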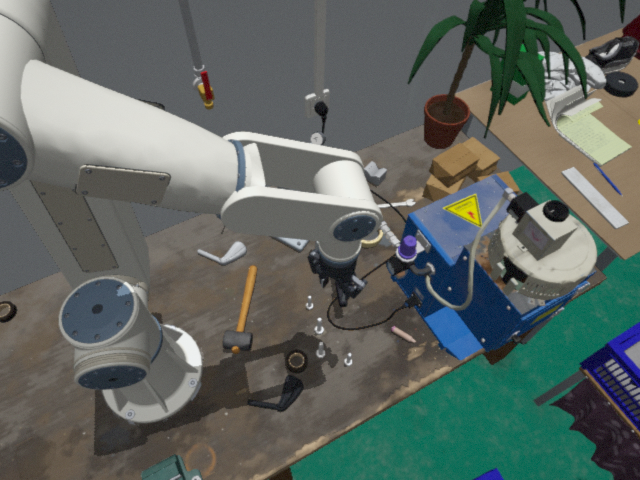

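The wrist view shows the four mandrels with shank tops at about (418,242), (355,201), (307,143) and (228,170). The handle of the standing pot is at about (348,300).

```bash
python3 - <<'E'
from h import *
import pickle
p=cv2.imread('pics/wrist6.png'); crop(p,215,120,435,270,3.6,'w6a'); s=cv2.imread('pics/scene6.png'); crop(s,230,160,430,310,4,'q6')
E
```

```text
(no output)
```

View pics/w6a.png

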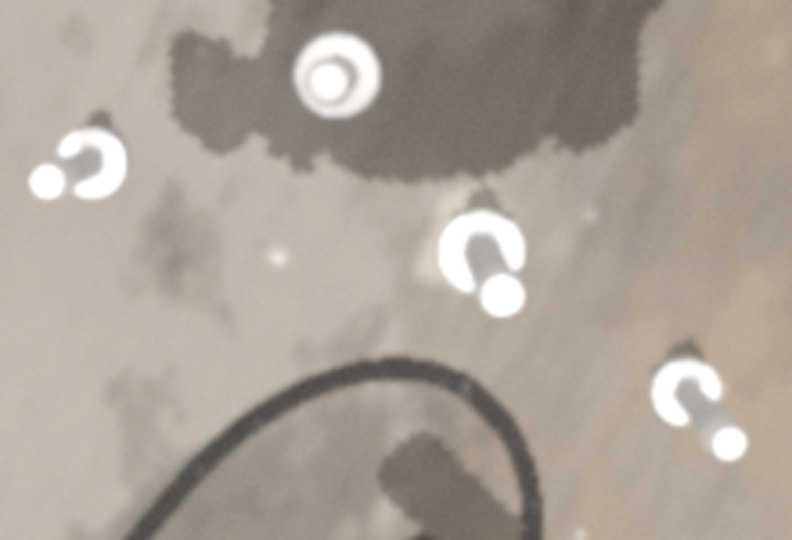

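View pics/q6.png

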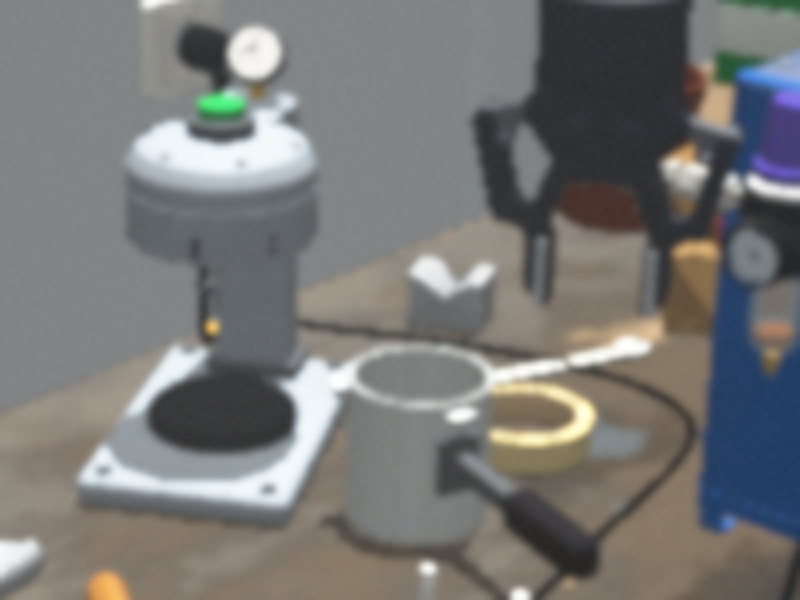

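The pot stands upright beside the base, with its rim centre at about crop (423,377).

```bash
python3 - <<'E'
from h import *
import pickle
c=pickle.load(open('pics/wc6','rb')); q=calibration('scene')
a=lambda x,y,z: np.round(at_z(c,215+x/3.6,120+y/3.6,z,True)[:2],1)
for n,x,y,z,fx,fy in [('m1',729,443,60,687,391),('m2',502,295,75,482,252),('m3',328,82,75,337,75),('m4',46,182,60,92,163)]: print(n,a(x,y,z),'fl',a(fx,fy,10))
print('rim',at_z(q,230+423/4,160+377/4,100), [at_z(q,230+x/4,160+y/4,100)[:2] for x,y in[(352,377),(494,377)]])
todo([432,-33,90],np.radians(-155)); todo([432,-33,32],np.radians(-155))
E
```

```text
m1 [434.9 -29.3] fl [434.5 -29.6]
m2 [ 424.4 -102.9] fl [ 424.4 -102.7]
m3 [ 396.8 -161.1] fl [ 396.9 -161. ]
m4 [ 448.6 -214.7] fl [ 448.2 -213.8]
rim [564.07767369  80.67394506 100.        ] [array([532.87888731, 113.72135537]), array([595.3837947,  47.5128402])]
t 9.12 tcp [ 448.9 -121.8  241.2] rot [ 3.141 -0.    -2.697] -> [array([-2.29,  8.74, 15.12]), array([ 0.0002, -0.0002,  0.0083])]
t 9.12 tcp [ 448.9 -121.8  241.2] rot [ 3.141 -0.    -2.697] -> [array([-2.3 ,  8.74, 20.92]), array([ 0.0002, -0.0002,  0.0083])]
```

```bash
python3 - <<'E'
from h import *
todo([434.7,-29.5,85],np.radians(-155)); todo([434.7,-29.5,32],np.radians(-155))
E
```

```text
t 9.12 tcp [ 448.9 -121.8  241.2] rot [ 3.141 -0.    -2.697] -> [array([-2.69,  8.94, 15.62]), array([ 0.0002, -0.0002,  0.0083])]
t 9.12 tcp [ 448.9 -121.8  241.2] rot [ 3.141 -0.    -2.697] -> [array([-2.69,  8.94, 20.92]), array([ 0.0002, -0.0002,  0.0083])]
```

Request:
play_rows --rows '[[110,[-1,3.5,2],[0,0,0.008]],[110,[-2.3,7.3,4],[0,0,0.008]],[110,[-2.69,8.94,7.5],[0,0,0.008]],[110,[-2.69,8.94,11.5],[0,0,0.008]],[110,[-2.69,8.94,15],[0,0,0.008]],[110,[-2.69,8.94,18],[0,0,0.008]],[110,[-2.69,8.94,20],[0,0,0.008]],[110,[-2.69,8.94,20.9],[0,0,0.008]],[110,[-2.69,8.94,20.9],[0,0,0.008]],[160,[-2.69,8.94,20.9],[0,0,0.008]],[230,[-2.69,8.94,20.9],[0,0,0.008]],[255,[-2.69,8.94,20.9],[0,0,0.008]]]' --squeeze 30

```text
clock: 10.12
eef_pos: [436.1, -29.7, 33.6]
tcp_rot: [-3.14, 0.002, -2.707]
contact_force: [-0.5, 0.3, 0.8]
opening: 0.152
```

Request:
play_rows --rows '[[255,[0,0,0],[0,0,0]],[255,[0,0,0],[0,0,0]],[255,[0,0,0],[0,0,0]],[255,[0,0,0],[0,0,0]],[255,[0,0,-2],[0,0,0]],[255,[0,0,-6],[0,0,0]],[255,[0,0,-10],[0,0,0]],[255,[0,0,-13],[0,0,0]],[255,[0,0,-14],[0,0,0]]]'

```text
clock: 10.87
eef_pos: [437.2, -29.8, 177.0]
tcp_rot: [-3.138, 0.006, -2.707]
contact_force: [2.3, -0.6, 0.4]
opening: 0.088
```

```bash
python3 - <<'E'
from h import *
todo([572,92,172],np.radians(-155)); todo([572,92,70],np.radians(-155));print(readout.sense()['opening'])
p,d=grab_frame('scene'); crop(p[:,:,::-1],230,160,430,310,4,'q7')
E
```

```text
t 10.87 tcp [437.2 -29.8 177. ] rot [-3.138  0.006 -2.707] -> [array([-17.35,   5.38,   0.59]), array([-0.0034,  0.0061, -0.0021])]
t 10.87 tcp [437.2 -29.8 177. ] rot [-3.138  0.006 -2.707] -> [array([-17.29,   5.41,  10.79]), array([-0.0034,  0.0061, -0.0021])]
0.08762881907271947
```

View pics/q7.png

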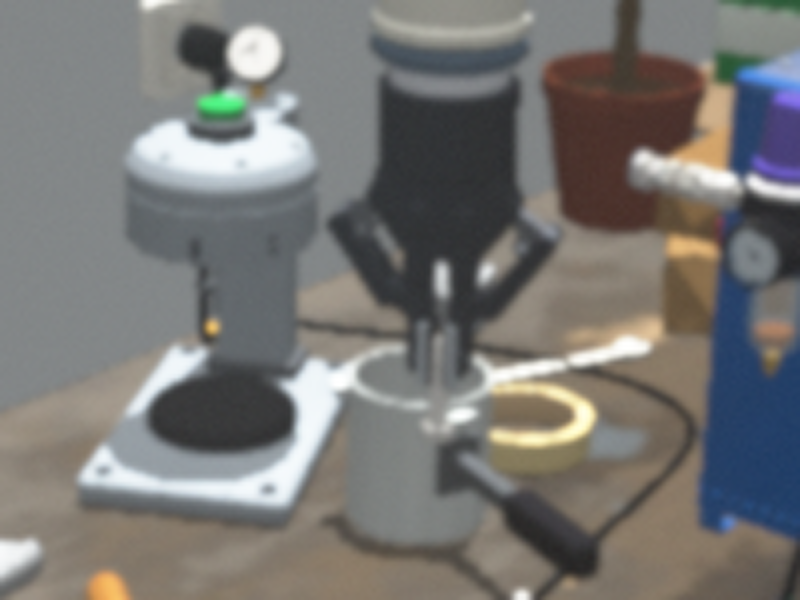

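Request:
play_rows --rows '[[255,[-2.5,0.8,0.3],[0,0,0]],[255,[-6,1.9,0.6],[0,0,0]],[255,[-9.7,3,0.6],[0,0,0]],[255,[-13.2,4.1,0.6],[0,0,0]],[255,[-16,5,0.6],[0,0,0]],[255,[-17.3,5.4,1.5],[0,0,0]],[255,[-17.3,5.4,4.5],[0,0,0]],[255,[-17.3,5.4,8],[0,0,0]],[255,[-17.3,5.4,10.4],[0,0,0]],[255,[-17.3,5.4,10.8],[0,0,0]],[255,[-17.3,5.4,10.8],[0,0,0]],[255,[-17.3,5.4,10.8],[0,0,0]]]'

```text
clock: 11.92
eef_pos: [569.3, 92.1, 64.4]
tcp_rot: [3.141, -0.0, -2.707]
contact_force: [0.5, 0.6, -1.5]
opening: 0.086
```

Request:
play_rows --rows '[[215,[0,0,0],[0,0,0]],[185,[0,0,0],[0,0,0]],[175,[0,0,0],[0,0,0]],[175,[0,0,0],[0,0,0]],[175,[0,0,-2],[0,0,0]],[175,[0,0,-6],[0,0,0]],[160,[0,0,-9],[0,0,0]],[130,[2,0.5,-9],[0,0,0]],[110,[5,1.5,-9],[0,0,0]]]'

```text
clock: 12.67
eef_pos: [521.1, 85.1, 157.3]
tcp_rot: [-3.139, 0.008, -2.708]
contact_force: [-0.8, -0.3, 0.3]
opening: 0.566
```

```bash
python3 - <<'E'
from h import *
todo([424.4,-102.8,165],np.radians(-155)); todo([424.4,-102.8,46],np.radians(-155));print(readout.sense()['opening'])
p,d=grab_frame('scene'); crop(p[:,:,::-1],230,160,430,310,4,'q8'); cv2.imwrite('pics/scene8.png',p[:,:,::-1])
p,d=grab_frame('side'); cv2.imwrite('pics/side8.png',p[:,:,::-1]);crop(p[:,:,::-1],210,220,420,370,3.8,'s8')
E
```

```text
t 12.67 tcp [521.1  85.1 157.3] rot [-3.139  0.008 -2.708] -> [array([ 16.67, -12.99,  -0.86]), array([-0.0022,  0.0076, -0.0023])]
t 12.67 tcp [521.1  85.1 157.3] rot [-3.139  0.008 -2.708] -> [array([ 16.76, -12.96,  11.04]), array([-0.0022,  0.0076, -0.0023])]
0.5656901861430009
```

View pics/q8.png

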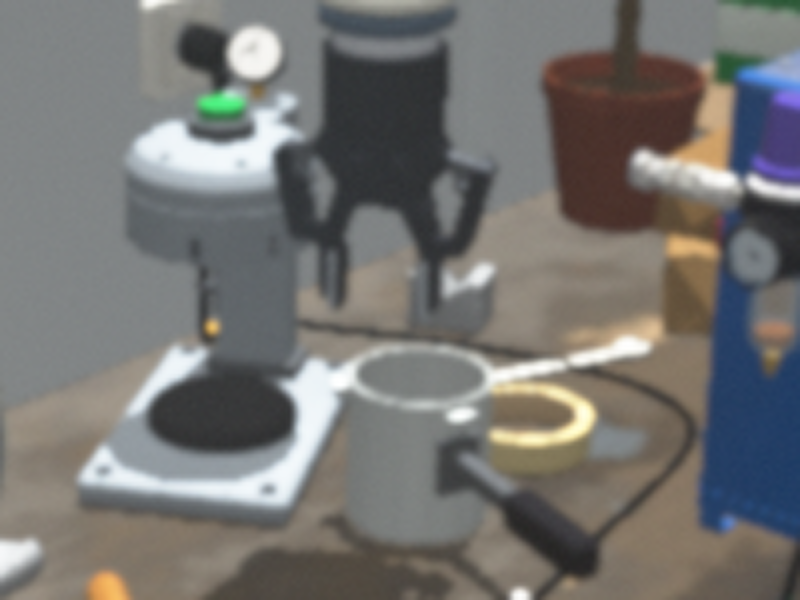

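View pics/s8.png

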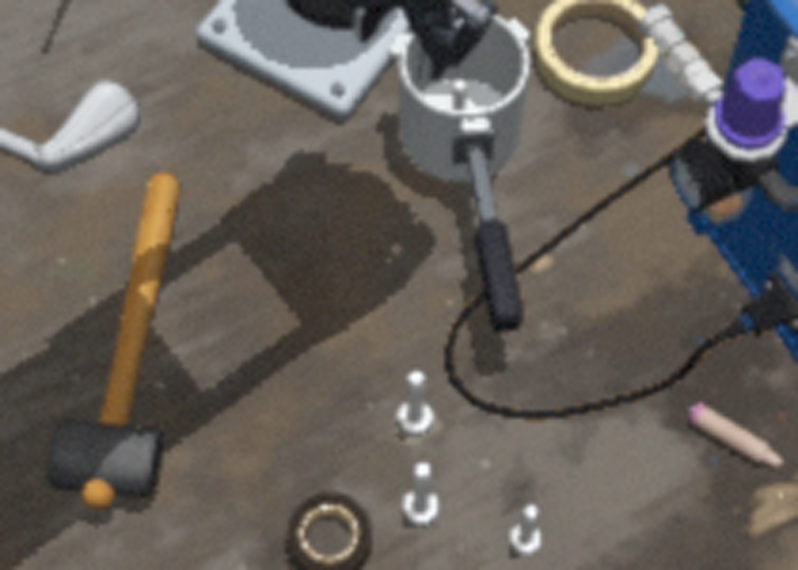

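m1 stands inside the pot and the others have not moved. Next is m2.

Request:
play_rows --rows '[[110,[3,-2.3,-0.9],[0,0,0]],[110,[6,-4.7,-0.9],[0,0,0]],[110,[9,-7,-0.9],[0,0,0]],[110,[12,-9.4,-0.9],[0,0,0]],[110,[15,-11.7,-0.9],[0,0,0]],[110,[16.7,-13,-0.5],[0,0,0]],[110,[16.7,-13,1],[0,0,0]],[110,[16.7,-13,1],[0,0,0]],[110,[16.7,-13,1],[0,0,0]]]'

```text
clock: 13.52
eef_pos: [420.5, -103.5, 144.4]
tcp_rot: [3.141, -0.0, -2.708]
contact_force: [-0.0, 0.3, 1.1]
opening: 0.565
```

```bash
python3 - <<'E'
from h import *
todo([424.4,-102.8,46],np.radians(-155))
E
```

```text
t 13.52 tcp [ 420.5 -103.5  144.4] rot [ 3.141 -0.    -2.708] -> [array([-0.39, -0.1 ,  9.84]), array([ 0.0006, -0.0005, -0.003 ])]
```

Request:
play_rows --rows '[[110,[-0.4,-0.1,2],[0,0,0]],[110,[-0.4,-0.1,5],[0,0,0]],[110,[-0.4,-0.1,8],[0,0,0]],[110,[-0.4,-0.1,9.6],[0,0,0]],[110,[-0.4,-0.1,9.8],[0,0,0]],[160,[-0.4,-0.1,9.8],[0,0,0]],[230,[-0.4,-0.1,9.8],[0,0,0]],[255,[-0.4,-0.1,9.8],[0,0,0]],[255,[-0.4,-0.1,9.8],[0,0,0]],[255,[-0.4,-0.1,9.8],[0,0,0]],[255,[-0.4,-0.1,9.8],[0,0,0]],[255,[-0.4,-0.1,9.8],[0,0,0]]]'

```text
clock: 14.52
eef_pos: [426.0, -102.9, 47.5]
tcp_rot: [-3.14, 0.002, -2.708]
contact_force: [-0.1, 0.3, 8.8]
opening: 0.108
```

Request:
play_rows --rows '[[255,[0,0,-2],[0,0,0]],[255,[0,0,-6],[0,0,0]],[255,[0,0,-10],[0,0,0]],[255,[0,0,-13],[0,0,0]],[255,[0,0,-13.4],[0,0,0]],[255,[0,0,-13.4],[0,0,0]],[255,[0,0,-13.4],[0,0,0]]]'

```text
clock: 15.1
eef_pos: [424.4, -102.6, 180.2]
tcp_rot: [-3.141, 0.0, -2.707]
contact_force: [-0.3, -0.2, -1.6]
opening: 0.108
```

```bash
python3 - <<'E'
from h import *
for z in(178,78): todo([560,88,z],np.radians(-155));
print(readout.sense()['opening'])
p,d=grab_frame('side'); crop(p[:,:,::-1],210,220,420,370,3.8,'s9')
E
```

```text
t 15.1 tcp [ 424.4 -102.6  180.2] rot [-3.141  0.    -2.707] -> [array([-20.32,  11.59,   0.23]), array([-0.0003,  0.0004, -0.0022])]
t 15.1 tcp [ 424.4 -102.6  180.2] rot [-3.141  0.    -2.707] -> [array([-20.31,  11.6 ,  10.23]), array([-0.0003,  0.0004, -0.0022])]
0.10782376361497949
```

View pics/s9.png

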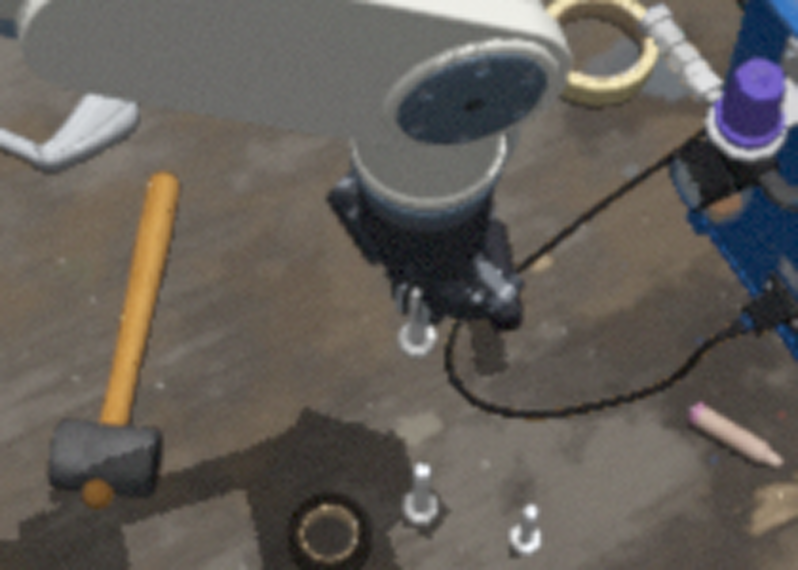

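Request:
play_rows --rows '[[255,[-2.4,1.4,0],[0,0,0]],[255,[-5.8,3.4,0],[0,0,0]],[255,[-9.2,5.4,0],[0,0,0]],[255,[-12.6,7.3,0],[0,0,0]],[255,[-16,9.2,0],[0,0,0]],[255,[-18.3,10.5,0],[0,0,0]],[255,[-19.4,11.4,0.5],[0,0,0]],[255,[-19.4,11.4,3],[0,0,0]],[255,[-19.4,11.4,6.5],[0,0,0]],[255,[-19.4,11.4,9],[0,0,0]],[255,[-19.4,11.4,9.2],[0,0,0]],[255,[-19.4,11.4,9.2],[0,0,0]]]'

```text
clock: 16.15
eef_pos: [550.3, 81.7, 85.9]
tcp_rot: [3.14, -0.006, -2.708]
contact_force: [-0.4, -0.3, 0.2]
opening: 0.11
```

```bash
python3 - <<'E'
from h import *
todo([552,83,88],np.radians(-155))
p,d=grab_frame('scene'); crop(p[:,:,::-1],230,160,430,310,4,'q10')
E
```

```text
t 16.15 tcp [550.3  81.7  85.9] rot [ 3.14  -0.006 -2.708] -> [array([-0.21,  0.04, -0.22]), array([ 0.0017, -0.0059, -0.0024])]
```

View pics/q10.png

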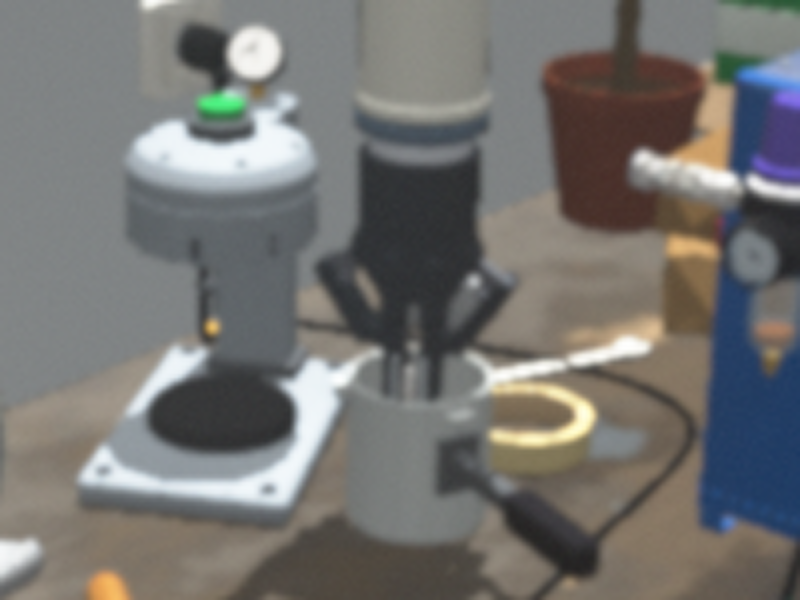

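Inside the rim. I'll release, then rise.

Request:
play_rows --rows '[[215,[-0.2,0,-0.2],[0,0,0]],[195,[-0.2,0,-0.2],[0,0,0]],[185,[-0.2,0,-0.2],[0,0,0]],[185,[-0.2,0,-0.2],[0,0,0]],[185,[0,0,-2],[0,0,0]],[185,[0,0,-6],[0,0,0]],[160,[2,-1.5,-7],[0,0,0]],[110,[5,-4,-7],[0,0,0]],[110,[8,-6.5,-7],[0,0,0]],[110,[11,-9,-7],[0,0,0]],[110,[14,-11.5,-7],[0,0,0]],[110,[17,-14,-7],[0,0,0]]]'

```text
clock: 17.2
eef_pos: [456.6, -117.5, 159.1]
tcp_rot: [-3.141, 0.001, -2.707]
contact_force: [0.7, -1.2, -0.5]
opening: 0.566
```

Request:
play_rows --rows '[[110,[2,-2.2,0],[0,0,0]],[110,[4.0,-4.5,1],[0,0,0]],[110,[4.0,-4.5,1],[0,0,0]],[110,[4.0,-4.5,1],[0,0,0]],[110,[4.0,-4.5,1],[0,0,0]]]'

```text
clock: 17.62
eef_pos: [440.3, -173.8, 148.7]
tcp_rot: [-3.141, 0.001, -2.708]
contact_force: [1.1, -0.3, 0.3]
opening: 0.567
```

```bash
python3 - <<'E'
from h import *
todo([396.8,-161.1,46],np.radians(-155))
p,d=grab_frame('side'); crop(p[:,:,::-1],210,220,420,370,3.8,'s11')
E
```

```text
t 17.62 tcp [ 440.3 -173.8  148.7] rot [-3.141e+00  1.000e-03 -2.708e+00] -> [array([ 3.42,  2.98, 10.27]), array([-0.0002,  0.0006, -0.0031])]
```

View pics/s11.png

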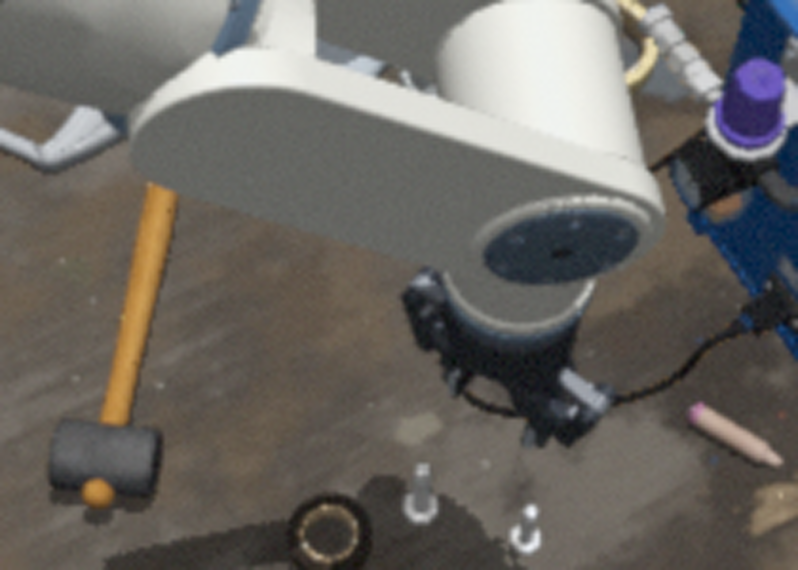

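Request:
play_rows --rows '[[110,[1.5,1.3,0],[0,0,0]],[110,[3.4,3,1],[0,0,0]],[110,[3.4,3,4],[0,0,0]],[110,[3.4,3,7.5],[0,0,0]],[110,[3.4,3,9.8],[0,0,0]],[110,[3.4,3,10.3],[0,0,0]],[110,[3.4,3,10.3],[0,0,0]],[160,[3.4,3,10.3],[0,0,0]],[230,[3.4,3,10.3],[0,0,0]],[255,[3.4,3,10.3],[0,0,0]],[255,[3.4,3,10.3],[0,0,0]],[255,[3.4,3,10.3],[0,0,0]]]'

```text
clock: 18.67
eef_pos: [397.6, -161.1, 46.6]
tcp_rot: [-3.14, 0.002, -2.708]
contact_force: [-0.3, 2.3, 7.6]
opening: 0.109
```

Request:
play_rows --rows '[[255,[0,0,0],[0,0,0]],[255,[0,0,0],[0,0,0]],[255,[0,0,-2],[0,0,0]],[255,[0,0,-6],[0,0,0]],[255,[0,0,-10],[0,0,0]],[255,[0,0,-13],[0,0,0]],[255,[0,0,-14],[0,0,0]],[255,[0,0,-14],[0,0,0]],[255,[0,0,-14],[0,0,0]]]'

```text
clock: 19.42
eef_pos: [396.6, -160.9, 185.3]
tcp_rot: [-3.141, 0.001, -2.708]
contact_force: [0.3, -0.1, -1.4]
opening: 0.102
```

```bash
python3 - <<'E'
from h import *
for z in(186,88): todo([582,80,z],np.radians(-155));
print(readout.sense()['opening'])
p,d=grab_frame('side'); crop(p[:,:,::-1],210,220,420,370,3.8,'s12')
p,d=grab_frame('scene'); crop(p[:,:,::-1],230,160,430,310,4,'q12')
E
```

```text
t 19.42 tcp [ 396.6 -160.9  185.3] rot [-3.141e+00  1.000e-03 -2.708e+00] -> [array([-26.96,  14.06,  -0.06]), array([-0.0009,  0.0009, -0.0023])]
t 19.42 tcp [ 396.6 -160.9  185.3] rot [-3.141e+00  1.000e-03 -2.708e+00] -> [array([-26.95,  14.07,   9.74]), array([-0.0009,  0.0009, -0.0023])]
0.1021552268432684
```

View pics/s12.png

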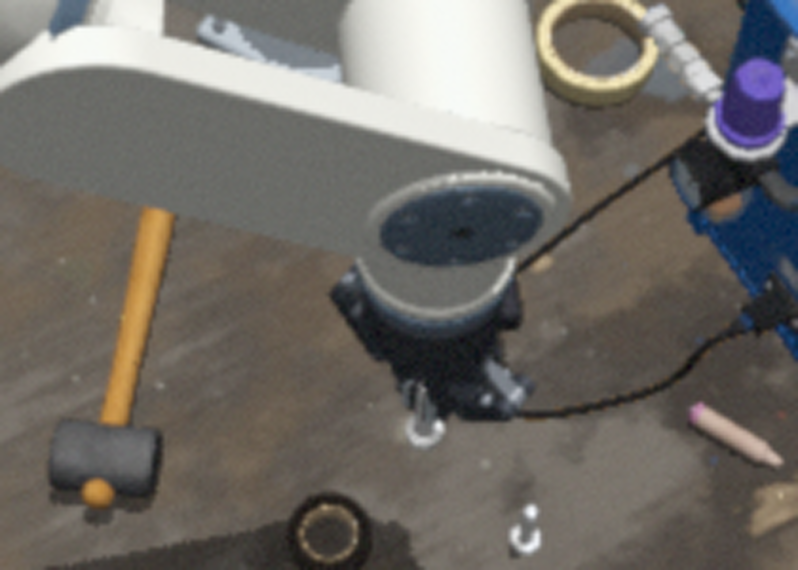

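View pics/q12.png

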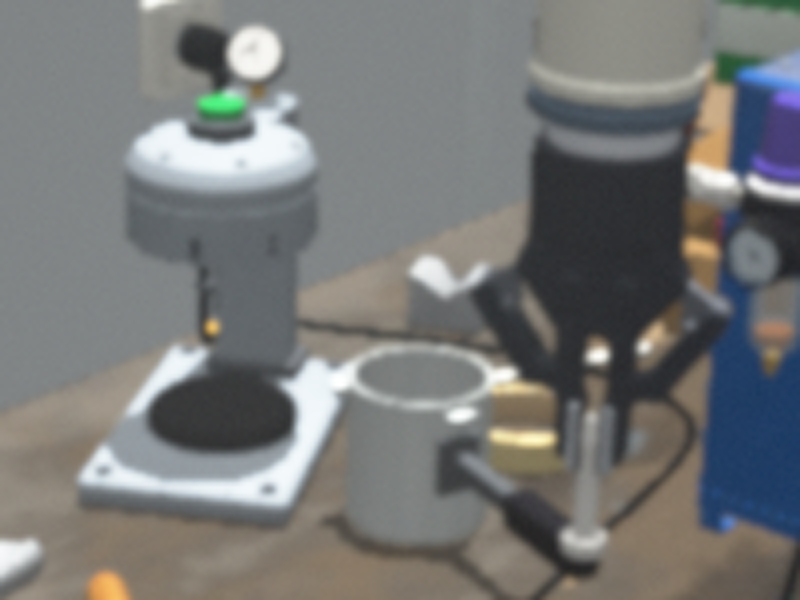

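Request:
play_rows --rows '[[255,[-2.5,1.3,-0.3],[0,0,0]],[255,[-6,3.1,-0.3],[0,0,0]],[255,[-9.6,5,-0.3],[0,0,0]],[255,[-13.2,6.9,-0.3],[0,0,0]],[255,[-16.8,8.8,-0.3],[0,0,0]],[255,[-20.4,10.6,-0.3],[0,0,0]],[255,[-24,12.5,-0.3],[0,0,0]],[255,[-26.3,13.7,-0.3],[0,0,0]],[255,[-27,14.1,0.5],[0,0,0]],[255,[-27,14.1,2],[0,0,0]],[255,[-27,14.1,2],[0,0,0]],[255,[-27,14.1,2],[0,0,0]]]'

```text
clock: 20.52
eef_pos: [580.2, 80.0, 162.8]
tcp_rot: [3.14, -0.005, -2.707]
contact_force: [0.4, -0.2, -1.3]
opening: 0.105
```

```bash
python3 - <<'E'
from h import *
todo([582,80,88],np.radians(-155));
p,d=grab_frame('side'); crop(p[:,:,::-1],250,160,450,310,4,'s13')
E
```

```text
t 20.52 tcp [580.2  80.  162.8] rot [ 3.14  -0.005 -2.707] -> [array([-0.2 , -0.08,  7.48]), array([ 0.0014, -0.0052, -0.0021])]
```

View pics/s13.png

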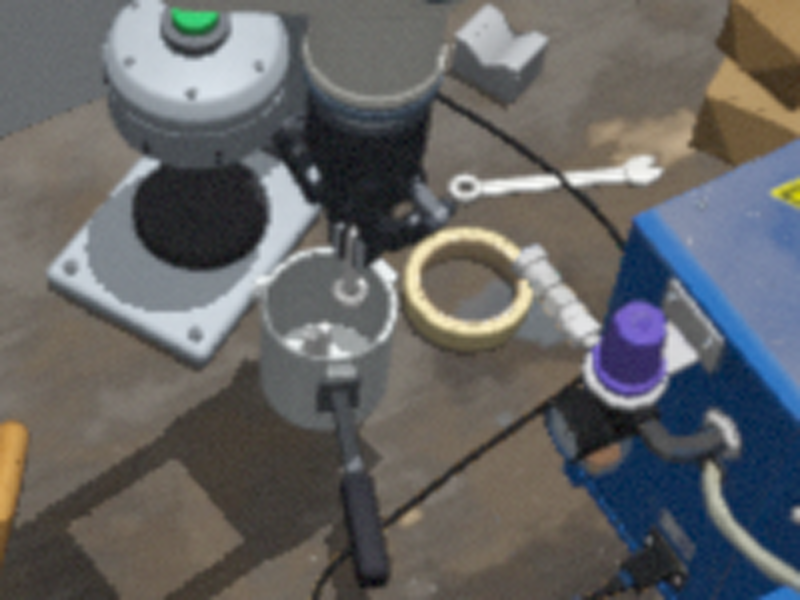

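Request:
play_rows --rows '[[255,[-0.2,-0.5,1.5],[0,0,0]],[255,[-0.2,-0.5,4],[0,0,0]],[255,[-0.2,-0.5,6.5],[0,0,0]],[255,[-0.2,-0.5,7.0],[0,0,0]],[255,[-0.2,-0.5,7.0],[0,0,0]],[255,[-0.2,-0.5,7.0],[0,0,0]],[215,[-0.2,-0.5,7],[0,0,0]],[195,[-0.2,-0.5,7],[0,0,0]],[185,[-0.2,-0.5,7],[0,0,0]],[185,[-0.2,-0.5,7],[0,0,0]],[185,[-0.2,-0.5,5],[0,0,0]],[185,[-0.2,-0.5,0],[0,0,0]]]'

```text
clock: 21.57
eef_pos: [583.0, 76.5, 153.6]
tcp_rot: [3.139, -0.008, -2.707]
contact_force: [-0.2, -0.0, -0.2]
opening: 0.276
```

```bash
python3 - <<'E'
from h import *
todo([448.4,-214.3,165],np.radians(-155));
p,d=grab_frame('side'); crop(p[:,:,::-1],250,160,450,310,4,'s14')
E
```

```text
t 21.57 tcp [583.   76.5 153.6] rot [ 3.139 -0.008 -2.707] -> [array([ 24.45, -20.72,  -1.  ]), array([ 0.0025, -0.0079, -0.002 ])]
```

View pics/s14.png

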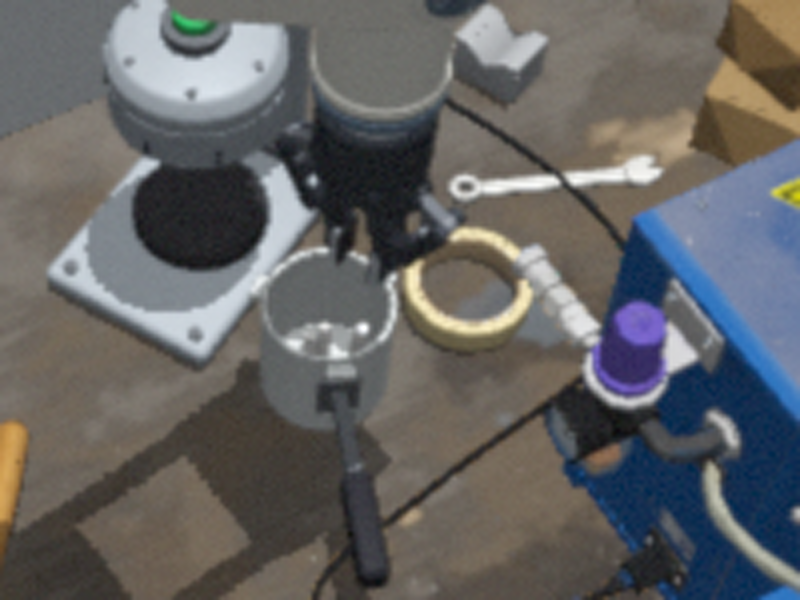

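Request:
play_rows --rows '[[160,[2,-1.7,-1],[0,0,0]],[110,[4.7,-4,-1.2],[0,0,0]],[110,[7.4,-6.3,-1.2],[0,0,0]],[110,[10,-8.5,-1.2],[0,0,0]],[110,[12.7,-10.8,-1.2],[0,0,0]],[110,[15.4,-13,-1.2],[0,0,0]],[110,[18,-15.3,-1.2],[0,0,0]],[110,[20.7,-17.6,-1.2],[0,0,0]],[110,[23.4,-19.8,-1.2],[0,0,0]],[110,[24.5,-20.7,-1.2],[0,0,0]],[110,[24.5,-20.7,-1.2],[0,0,0]],[110,[24.5,-20.7,-1.2],[0,0,0]]]'

```text
clock: 22.62
eef_pos: [451.1, -214.5, 169.4]
tcp_rot: [-3.141, 0.001, -2.71]
contact_force: [0.3, -0.5, -0.7]
opening: 0.568
```

```bash
python3 - <<'E'
from h import *
todo([448.4,-214.3,32],np.radians(-155));
p,d=grab_frame('side'); crop(p[:,:,::-1],210,240,420,390,3.8,'s15')
E
```

```text
t 22.62 tcp [ 451.1 -214.5  169.4] rot [-3.141e+00  1.000e-03 -2.710e+00] -> [array([ 0.24,  0.14, 13.74]), array([-0.0006,  0.0008, -0.0043])]
```

View pics/s15.png

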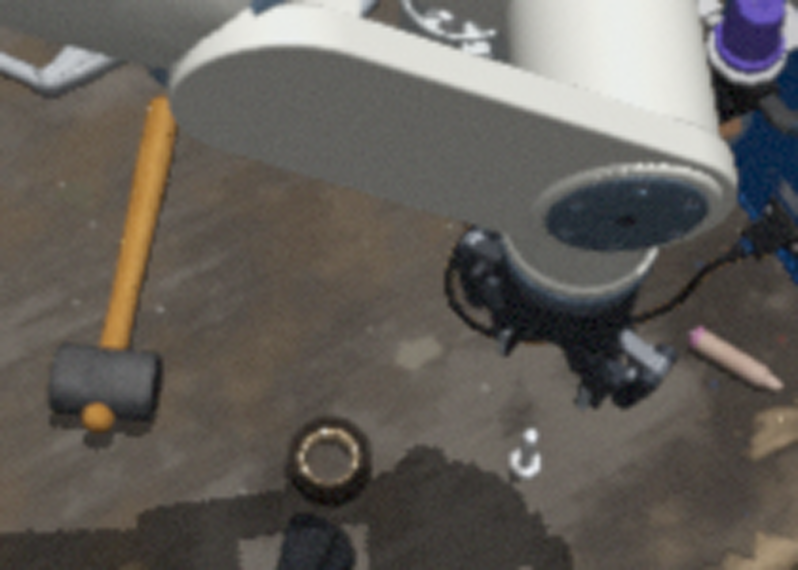

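Request:
play_rows --rows '[[110,[0.24,0.1,2],[0,0,0]],[110,[0.24,0.1,5.5],[0,0,0]],[110,[0.24,0.1,9],[0,0,0]],[110,[0.24,0.1,12],[0,0,0]],[110,[0.24,0.1,13.6],[0,0,0]],[110,[0.24,0.1,13.7],[0,0,0]],[160,[0.24,0.1,13.7],[0,0,0]],[230,[0.24,0.1,13.7],[0,0,0]],[255,[0.24,0.1,13.7],[0,0,0]],[255,[0.24,0.1,13.7],[0,0,0]],[255,[0.24,0.1,13.7],[0,0,0]],[255,[0.24,0.1,13.7],[0,0,0]]]'

```text
clock: 23.67
eef_pos: [449.5, -214.5, 33.3]
tcp_rot: [-3.14, 0.002, -2.708]
contact_force: [0.6, 1.4, 8.7]
opening: 0.085
```

Request:
play_rows --rows '[[255,[0,0,0],[0,0,0]],[255,[0,0,-2],[0,0,0]],[255,[0,0,-6],[0,0,0]],[255,[0,0,-10],[0,0,0]],[255,[0,0,-13],[0,0,0]],[255,[0,0,-15],[0,0,0]],[255,[0,0,-15],[0,0,0]],[255,[0,0,-15],[0,0,0]]]'

```text
clock: 24.33
eef_pos: [449.0, -214.5, 183.4]
tcp_rot: [-3.139, 0.002, -2.708]
contact_force: [-0.2, 1.3, -0.9]
opening: 0.085
```

```bash
python3 - <<'E'
from h import *
for P in([500,-100,182],[570,60,182],[562,94,182]): todo(P,np.radians(-155));
print(readout.sense()['opening'])
p,d=grab_frame('side'); crop(p[:,:,::-1],250,160,450,310,4,'s16')
E
```

```text
t 24.33 tcp [ 449.  -214.5  183.4] rot [-3.139e+00  2.000e-03 -2.708e+00] -> [array([-9.44,  8.24,  0.14]), array([-0.0026,  0.0021, -0.0023])]
t 24.33 tcp [ 449.  -214.5  183.4] rot [-3.139e+00  2.000e-03 -2.708e+00] -> [array([-22.52,  19.81,   0.13]), array([-0.0026,  0.0021, -0.0023])]
t 24.33 tcp [ 449.  -214.5  183.4] rot [-3.139e+00  2.000e-03 -2.708e+00] -> [array([-23.22,  23.23,   0.13]), array([-0.0026,  0.0021, -0.0023])]
0.08541600565849748
```

View pics/s16.png

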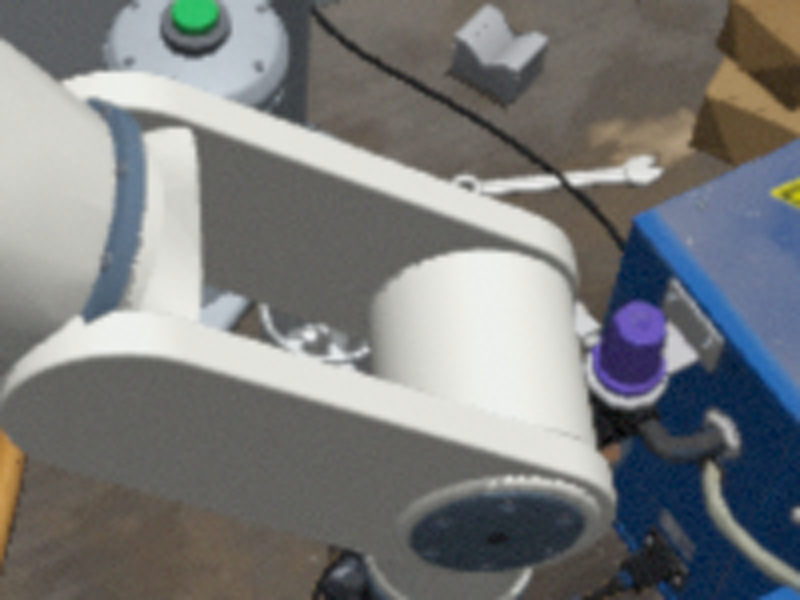

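Request:
play_rows --rows '[[255,[-1.8,1.7,0],[0,0,0]],[255,[-4.4,4,0],[0,0,0]],[255,[-7,6.4,0],[0,0,0]],[255,[-9.6,8.7,0],[0,0,0]],[255,[-12.2,11.1,0],[0,0,0]],[255,[-14.8,13.5,0],[0,0,0]],[255,[-17.4,16,0],[0,0,0]],[255,[-20,18.5,0],[0,0,0]],[255,[-22,21,0],[0,0,0]],[255,[-23.4,23.5,0],[0,0,0]],[255,[-23.7,24,0],[0,0,0]],[255,[-23.7,24,0],[0,0,0]]]'

```text
clock: 25.38
eef_pos: [561.5, 104.9, 180.1]
tcp_rot: [3.141, -0.003, -2.705]
contact_force: [-0.1, -0.1, 0.0]
opening: 0.087
```

Request:
play_rows --rows '[[255,[0,0,2],[0,0,0]],[255,[0,0,2],[0,0,0]],[255,[0,0,2],[0,0,0]]]'

```text
clock: 25.63
eef_pos: [560.9, 102.0, 160.5]
tcp_rot: [3.141, -0.004, -2.708]
contact_force: [0.2, -0.4, -0.6]
opening: 0.086
```

```bash
python3 - <<'E'
from h import *
todo([566,103,98],np.radians(-155));
p,d=grab_frame('side'); crop(p[:,:,::-1],290,200,370,260,10,'s17')
p,d=grab_frame('scene'); crop(p[:,:,::-1],230,160,430,310,4,'q17')
E
```

```text
t 25.63 tcp [560.9 102.  160.5] rot [ 3.141 -0.004 -2.708] -> [array([-0.53, -0.12,  6.25]), array([ 0.0007, -0.0039, -0.003 ])]
```

View pics/s17.png

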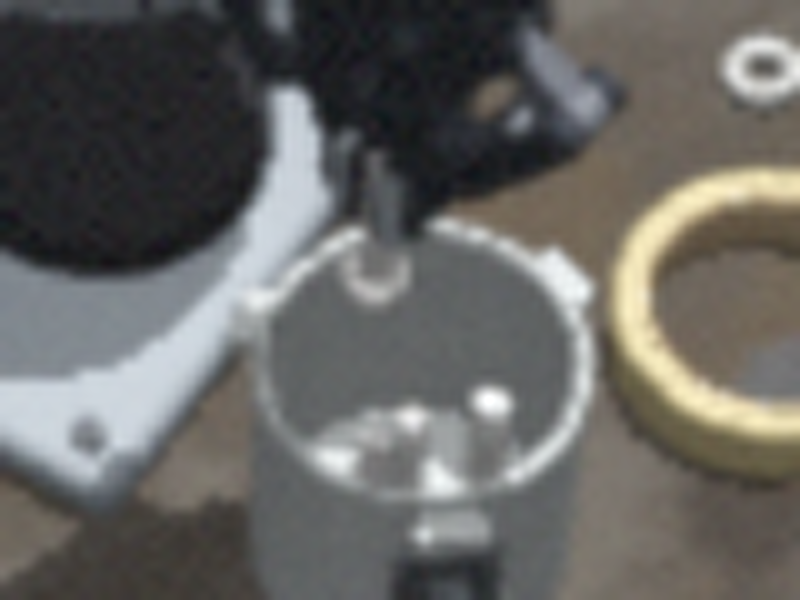

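View pics/q17.png

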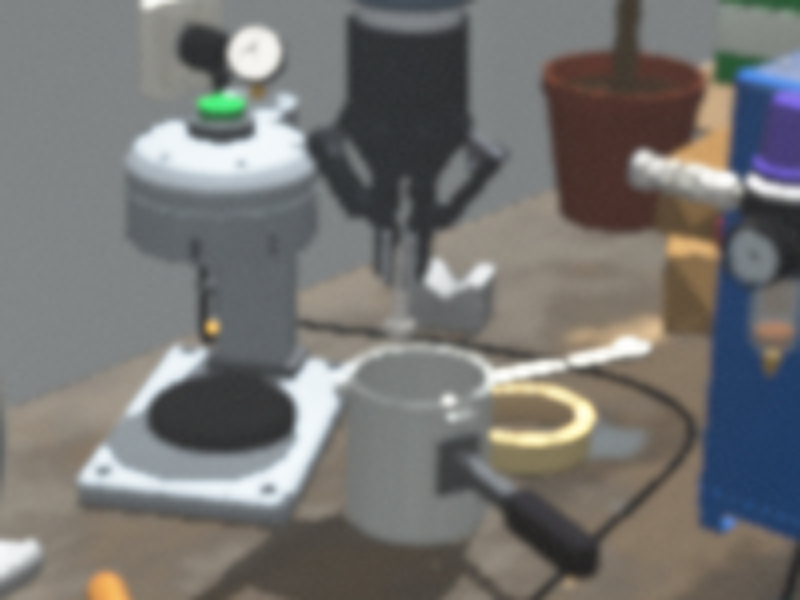

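Request:
play_rows --rows '[[255,[-0.7,-0.1,1.5],[0,0,0]],[255,[-0.7,-0.1,4],[0,0,0]],[255,[-0.7,-0.1,6.5],[0,0,0]],[255,[-0.7,-0.1,7.5],[0,0,0]],[255,[-0.7,-0.1,7.5],[0,0,0]],[255,[-0.7,-0.1,7.5],[0,0,0]],[215,[-0.7,-0.1,7.5],[0,0,0]],[195,[-0.7,-0.1,7.5],[0,0,0]],[185,[-0.7,-0.1,7.5],[0,0,0]],[185,[-0.7,-0.1,7.5],[0,0,0]],[185,[-0.7,-0.1,5],[0,0,0]],[185,[-0.7,-0.1,1],[0,0,0]]]'

```text
clock: 26.73
eef_pos: [566.4, 104.9, 149.4]
tcp_rot: [3.14, -0.007, -2.707]
contact_force: [1.3, -0.7, -0.3]
opening: 0.27
```

Request:
play_rows --rows '[[185,[0,0,-4],[0,0,0]],[150,[2,-1.5,-7],[0,0,0]],[110,[5,-4,-8],[0,0,-0.1]],[60,[8,-6.5,-8],[0,0,-0.2]],[40,[11,-9,-8],[0,0,-0.3]],[40,[13,-13,-8],[0,0,-0.4]],[40,[13,-16,-8],[0,0,-0.5]],[40,[13,-18,-8],[0,0,-0.6]],[40,[13,-18,-8],[0,0,-0.7]],[40,[13,-18,-8],[0,0,-0.78]],[40,[13,-18,-8],[0,0,-0.78]],[40,[13,-18,-8],[0,0,-0.78]]]'

```text
clock: 27.73
eef_pos: [527.0, -112.6, 232.2]
tcp_rot: [-3.141, 0.0, -1.93]
contact_force: [-0.5, 0.8, 0.1]
opening: 0.846
```

```bash
python3 - <<'E'
from h import *
import pickle
s=readout.sense(); print(s['eef_pos'],s['tcp_rot'],s['qpos'][5])
pickle.dump(calibration('wrist'),open('pics/wc18','wb'))
p,d=grab_frame('wrist'); cv2.imwrite('pics/wrist18.png',p[:,:,::-1])
p,d=grab_frame('side'); cv2.imwrite('pics/side18.png',p[:,:,::-1]); crop(p[:,:,::-1],290,200,370,260,10,'s18')
p,d=grab_frame('scene'); cv2.imwrite('pics/scene18.png',p[:,:,::-1])
E
```

```text
[ 526.95431783 -112.58900381  232.21315401] [-3.14130687e+00  8.44247062e-05 -1.93008070e+00] -2.9956346156282714
```

View pics/wrist18.png

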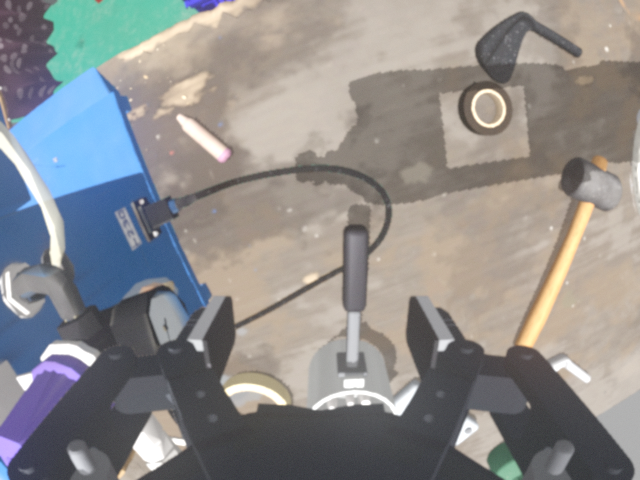

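View pics/side18.png

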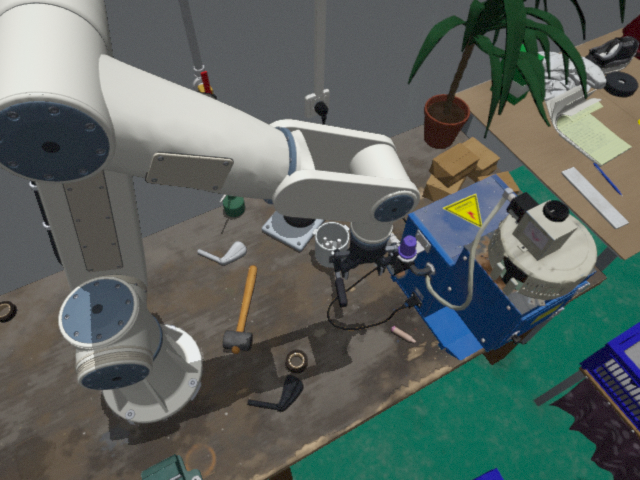

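View pics/s18.png

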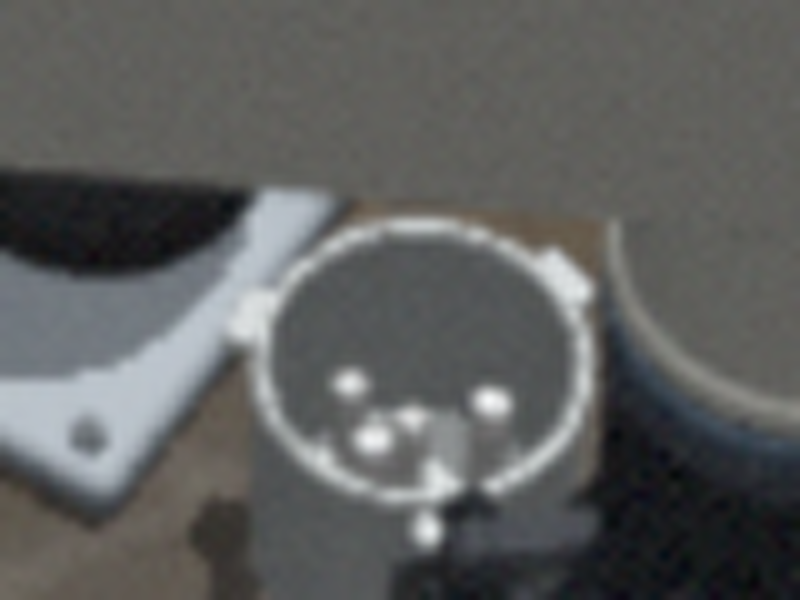

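View pics/scene18.png

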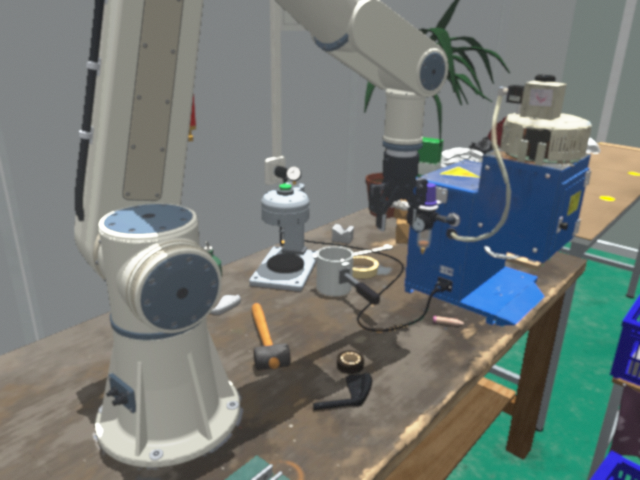

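All four mandrels are in the pot: three standing tops at about (350,383), (373,438), (491,402) of the crop, and one lying. The bench has none left, and the tapes and can are unmoved. I'll measure the handle for the regrasp.

```bash
python3 - <<'E'
from h import *
p=cv2.imread('pics/wrist18.png'); crop(p,290,210,420,420,2.8,'w18a')
E
```

```text
(no output)
```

View pics/w18a.png

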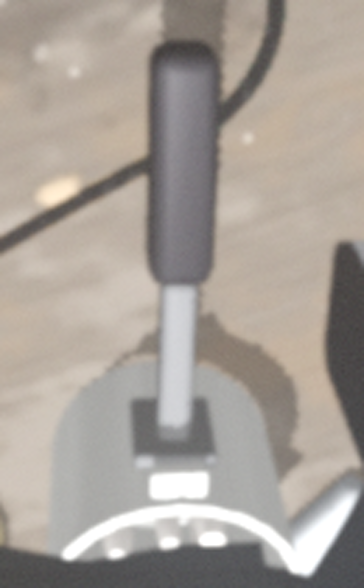

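```bash
python3 - <<'E'
from h import *
import pickle
c=pickle.load(open('pics/wc18','rb'))
g=lambda x,y,z:at_z(c,290+x/2.8,210+y/2.8,z,True)[:2]
out,inn=g(184,48,73),g(180,282,73); print(out,inn)
u=inn-out; print('dir out',np.degrees(np.arctan2(*(-u)[::-1])),np.linalg.norm(u))
# rim arc fit: points on the rim outer at z=100
arc=np.array([g(x,y,100) for x,y in[(68,556),(95,530),(130,512),(180,505),(230,513),(265,535),(298,570)]])
from scipy.optimize import least_squares
f=least_squares(lambda q:np.hypot(*(arc-q[:2]).T)-46,[568,86]);print('rim',f.x,f.fun)
m=(out+inn)/2; print('mid',m,'mid->rim',np.linalg.norm(f.x-m),np.degrees(np.arctan2(*(m-f.x)[::-1])))
E
```

```text
[501.70288767 -97.36108627] [528.25474812 -23.07151435]
dir out -109.66741439023501 78.89196276965595
rim [569.41224148  88.88415218] [-1.54372106 -0.14504147  1.23316104  0.99076974  0.10554477 -1.97939042
  0.38422992]
mid [514.97881789 -60.21630031] mid->rim 158.72599829836406 -110.05606932386863
```

```bash
python3 - <<'E'
from h import *
todo([520.9,-41.6,41.4],-1.919)
E
```

```text
t 27.88 tcp [ 527.  -112.3  232.1] rot [-3.141  0.    -1.929] -> [array([-6.41,  3.05, 19.07]), array([-0.0002,  0.    , -0.0099])]
```

Request:
play_rows --rows '[[60,[-2,1,0.5],[0,0,-0.01]],[60,[-5,2.4,1],[0,0,-0.01]],[60,[-6.4,3.05,4],[0,0,-0.01]],[60,[-6.4,3.05,7.5],[0,0,-0.01]],[60,[-6.4,3.05,11],[0,0,-0.01]],[60,[-6.4,3.05,14],[0,0,-0.01]],[60,[-6.4,3.05,17],[0,0,-0.01]],[60,[-6.4,3.05,18.8],[0,0,-0.01]],[60,[-6.4,3.05,19.05],[0,0,-0.01]],[60,[-6.4,3.05,19.05],[0,0,-0.01]],[60,[-6.4,3.05,19.05],[0,0,-0.01]]]'

```text
clock: 28.8
eef_pos: [521.5, -41.9, 42.4]
tcp_rot: [-3.141, 0.0, -1.918]
contact_force: [1.1, 0.4, 1.1]
opening: 0.766
```

Request:
play_rows --rows '[[130,[0,0,0],[0,0,0]],[200,[0,0,0],[0,0,0]],[255,[0,0,0],[0,0,0]],[255,[0,0,0],[0,0,0]],[255,[0,0,0],[0,0,0]],[255,[0,0,0],[0,0,0]],[255,[0,0,0],[0,0,0]]]' --squeeze 40

```text
clock: 29.38
eef_pos: [521.2, -42.2, 42.1]
tcp_rot: [-3.14, 0.0, -1.917]
contact_force: [-1.4, -2.7, 6.7]
opening: 0.251
```

Request:
play_rows --rows '[[255,[0,0,0],[0,0,0]],[255,[0,0,0],[0,0,0]],[255,[0,0,0],[0,0,0]],[255,[0,0,-0.3],[0,0,0]],[255,[0,0,-0.8],[0,0,0]],[255,[0,0,-1.5],[0,0,0]],[255,[0,0,-1.5],[0,0,0]],[255,[0,0,-1.5],[0,0,0]]]' --squeeze 120

```text
clock: 30.05
eef_pos: [520.8, -42.0, 56.8]
tcp_rot: [-3.141, -0.0, -1.917]
contact_force: [-0.3, -0.1, -6.7]
opening: 0.235
```

```bash
python3 - <<'E'
from h import *
s=readout.sense(); print(s['eef_pos'],s['tcp_rot'],s['contact_force'],s['wrist_torque'])
p,d=grab_frame('scene'); crop(p[:,:,::-1],230,160,430,310,4,'q19')
p,d=grab_frame('side'); crop(p[:,:,::-1],290,200,370,260,10,'s19')
E
```

```text
[520.83458898 -41.97224185  56.80156966] [-3.14115399e+00 -7.89642453e-06 -1.91716838e+00] [-0.27133717 -0.08546705 -6.73354548] [-0.41602281  0.13511151 -0.04677554]
```

View pics/q19.png

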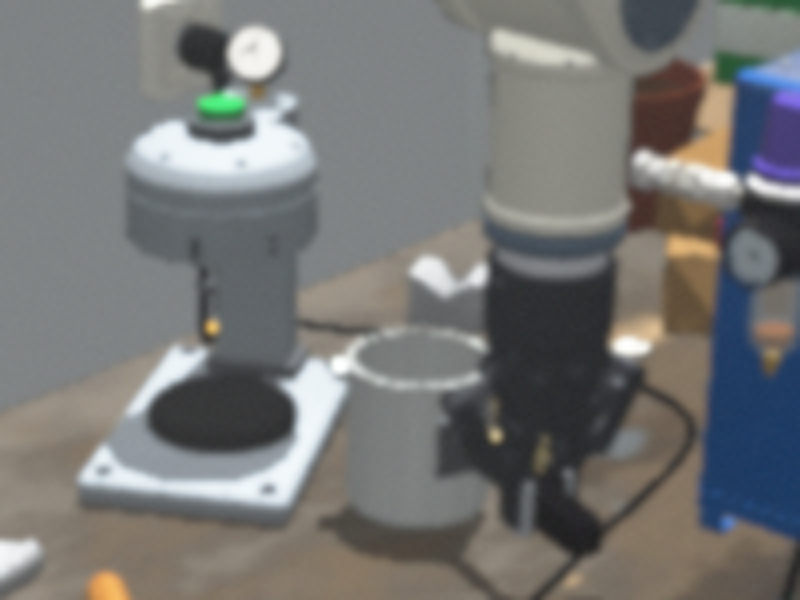

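Request:
play_rows --rows '[[255,[0,0,-1],[0,0,0]],[255,[0,0,-2.2],[0,0,0]],[255,[0,0,-3.4],[0,0,0]],[255,[0,0,-3.6],[0,0,0]],[255,[0,0,-3.6],[0,0,0]],[255,[0,0,-3.6],[0,0,0]]]'

```text
clock: 30.65
eef_pos: [520.6, -42.0, 92.4]
tcp_rot: [3.142, -0.0, -1.917]
contact_force: [-0.3, -0.1, -5.3]
opening: 0.236
```

```bash
python3 - <<'E'
from h import *
s=readout.sense(); print(s['eef_pos'],s['tcp_rot'],s['contact_force'],s['wrist_torque'])
p,d=grab_frame('scene'); cv2.imwrite('pics/scene20.png',p[:,:,::-1]);crop(p[:,:,::-1],290,200,390,300,6,'q20')
p,d=grab_frame('side'); crop(p[:,:,::-1],290,190,370,250,10,'s20')
E
```

```text
[520.57126281 -41.9583838   92.40311863] [ 3.14157046e+00 -3.84882251e-05 -1.91733942e+00] [-0.27639715 -0.06084353 -5.29381818] [-5.34243792e-01  2.12979365e-01 -3.34019780e-04]
```

View pics/q20.png

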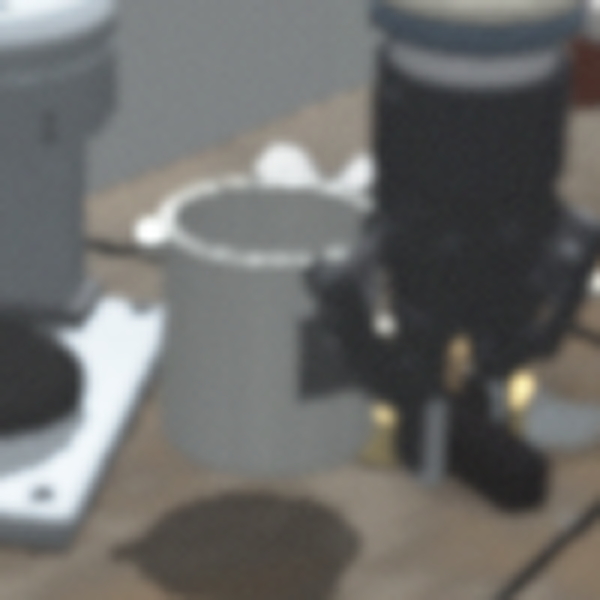

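View pics/s20.png

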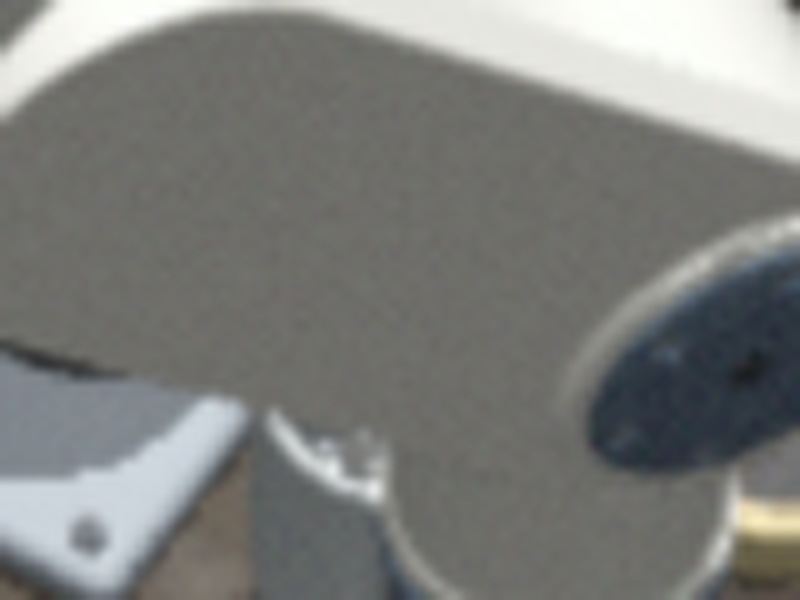

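```bash
python3 - <<'E'
from h import *
yaw=np.radians(-103.4); A=np.array([549.2,249.3]); T=A+138.4*np.array([np.cos(yaw),np.sin(yaw)]); print(T)
todo([*T,92.4],yaw); todo([*(T*0.5+np.array([520.6,-42])*0.5),92.4],yaw)
E
```

```text
[517.12609016 114.66781846]
t 30.75 tcp [520.2 -41.9  91.9] rot [ 3.14  -0.    -1.917] -> [array([-14.62,   5.6 ,  -0.05]), array([ 0.0012, -0.0003, -0.1128])]
t 30.75 tcp [520.2 -41.9  91.9] rot [ 3.14  -0.    -1.917] -> [array([-7.31,  2.78, -0.05]), array([ 0.0012, -0.0003, -0.1128])]
```

Request:
play_rows --rows '[[255,[-0.7,0.27,0],[0,0,-0.02]],[255,[-2,0.77,0],[0,0,-0.05]],[255,[-3.6,1.38,0],[0,0,-0.08]],[255,[-5.3,2.03,0],[0,0,-0.11]],[255,[-7,2.7,0],[0,0,-0.113]],[255,[-8.7,3.34,0],[0,0,-0.113]],[255,[-10.4,4,0],[0,0,-0.113]],[255,[-12,4.6,0],[0,0,-0.113]],[255,[-13.4,5.14,0],[0,0,-0.113]],[255,[-14.3,5.5,0],[0,0,-0.113]],[255,[-14.6,5.6,0],[0,0,-0.113]],[255,[-14.6,5.6,0],[0,0,-0.113]]]'

```text
clock: 31.75
eef_pos: [517.4, 115.0, 92.2]
tcp_rot: [3.141, -0.0, -1.803]
contact_force: [0.8, -0.2, -5.6]
opening: 0.238
```

```bash
python3 - <<'E'
from h import *
import pickle
todo([517.1,114.7,92.4],np.radians(-103.4))
s=readout.sense(); print(s['eef_pos'],s['tcp_rot'],s['contact_force'],s['wrist_torque'])
pickle.dump(calibration('wrist'),open('pics/wc21','wb'))
p,d=grab_frame('wrist'); cv2.imwrite('pics/wrist21.png',p[:,:,::-1]); np.save('pics/w21.npy',d)
p,d=grab_frame('scene'); crop(p[:,:,::-1],240,170,370,300,5,'q21')
p,d=grab_frame('side'); crop(p[:,:,::-1],250,140,350,240,6,'s21')
E
```

```text
t 31.75 tcp [517.4 115.   92.2] rot [ 3.141 -0.    -1.803] -> [array([ 0.04,  0.02, -0.02]), array([ 0.0006, -0.0003,  0.0019])]
[517.38368727 115.02117743  92.16539887] [ 3.14100731e+00 -2.83212324e-04 -1.80275615e+00] [ 0.75323068 -0.20510414 -5.57486466] [-0.49139082  0.10014897 -0.03070769]
```

View pics/wrist21.png

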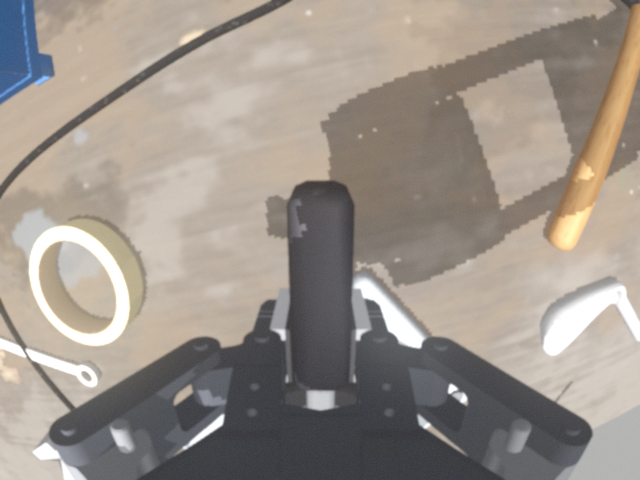

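View pics/q21.png

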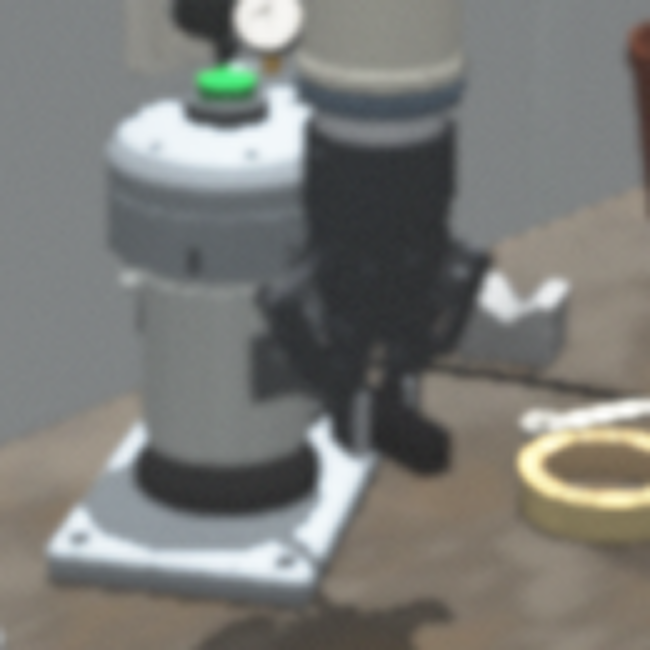

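View pics/s21.png

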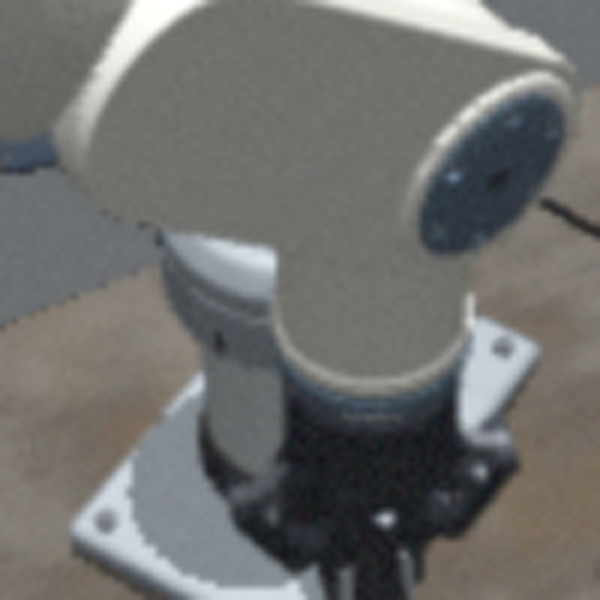

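The pot is under the head with the handle below the dots. I'll check the lateral alignment of pot, head and seat in the scene view.

```bash
python3 - <<'E'
from h import *
p,d=grab_frame('scene'); g=cv2.GaussianBlur(cv2.cvtColor(p,cv2.COLOR_RGB2GRAY),(3,3),0).astype(float)
cv2.imwrite('pics/scene22.png',p[:,:,::-1])
for y in range(204,276,3): print(y,np.round(g[y,256:312:1]).astype(int).tolist())
c=calibration('scene')
A=[549.2,249.3]
for z in(35,60,80,120,170,190): print(z,proj(c,[*A,z]))
E
```

```text
204 [131, 131, 130, 129, 124, 117, 113, 116, 126, 137, 146, 154, 161, 166, 171, 174, 176, 179, 182, 185, 187, 189, 192, 194, 195, 197, 198, 200, 201, 202, 202, 201, 200, 199, 197, 196, 195, 193, 191, 189, 188, 185, 180, 164, 131, 92, 64, 54, 52, 52, 52, 52, 52, 52, 52, 52]
207 [131, 130, 130, 129, 124, 116, 107, 103, 101, 101, 103, 105, 108, 112, 116, 120, 123, 127, 131, 134, 137, 141, 144, 148, 151, 152, 153, 154, 154, 154, 153, 152, 151, 150, 149, 147, 145, 142, 139, 135, 131, 127, 121, 109, 90, 69, 56, 52, 51, 51, 51, 52, 52, 52, 52, 51]
210 [130, 131, 131, 129, 124, 114, 106, 103, 105, 107, 107, 106, 105, 105, 104, 103, 103, 102, 102, 102, 103, 104, 105, 106, 106, 105, 106, 106, 105, 105, 105, 105, 104, 105, 105, 104, 104, 104, 103, 103, 103, 103, 101, 94, 80, 65, 56, 52, 51, 51, 52, 52, 52, 51, 52, 52]
213 [130, 130, 130, 129, 123, 113, 102, 97, 96, 96, 98, 100, 101, 103, 104, 105, 105, 106, 108, 110, 110, 110, 109, 109, 108, 108, 107, 107, 108, 108, 108, 108, 108, 108, 108, 109, 110, 111, 111, 110, 107, 105, 102, 97, 87, 72, 59, 53, 51, 51, 50, 51, 51, 52, 52, 51]
216 [131, 130
[... 4748 characters left out ...]
 152, 152, 152, 152, 152, 150, 146, 138, 125, 111, 96, 83, 72, 64, 59, 55, 53, 52, 51, 50, 50, 50, 50, 50, 50, 50, 50, 50, 50, 50, 51, 53, 54, 56, 59, 64, 71, 82, 96, 111, 128, 150, 182, 215, 235, 242, 238, 224, 196, 158, 125]
273 [225, 207, 181, 162, 153, 151, 151, 151, 151, 152, 152, 152, 152, 151, 150, 149, 147, 143, 138, 132, 126, 121, 116, 112, 109, 107, 106, 105, 105, 105, 105, 106, 107, 110, 112, 116, 121, 127, 133, 137, 140, 144, 149, 156, 167, 188, 215, 234, 242, 242, 233, 212, 178, 142, 119, 113]
35 [284.68585048 259.85988769]
60 [284.62970112 251.63238752]
80 [284.58425982 244.97392721]
120 [284.49195488 231.44859221]
170 [284.37382928 214.13978607]
190 [284.32570027 207.08749776]
```

```bash
python3 - <<'E'
from h import *
p=cv2.imread('pics/scene6.png'); g=cv2.GaussianBlur(cv2.cvtColor(p,cv2.COLOR_BGR2GRAY),(3,3),0).astype(float)
def edges(r,lo,hi):
    row=g[r]; x=np.arange(lo,hi); dd=np.abs(np.gradient(row))[lo:hi]; i=dd.argmax(); s=slice(max(i-3,0),i+4); return (x[s]*dd[s]).sum()/dd[s].sum()
for r in range(206,220,1): print('head',r,edges(r,254,268),edges(r,302,318),(edges(r,254,268)+edges(r,302,318))/2)
for r in range(258,268): print('seat',r,edges(r,260,272),edges(r,298,308),(edges(r,260,272)+edges(r,298,308))/2)
p=cv2.imread('pics/scene0.png'); 
c=calibration('scene')
# silhouette prediction of a vertical cylinder
def sil(A,rad,z):
    t=np.linspace(0,2*np.pi,720); P=np.stack([A[0]+rad*np.cos(t),A[1]+rad*np.sin(t),np.full_like(t,z)],-1); u=proj(c,P)[:,0]; return u.min(),u.max(),(u.min()+u.max())/2
for z,rad in((35,49),(80,47),(170,64),(185,64)): print(z,sil((549.2,249.3),rad,z))
E
```

```text
head 206 261.08196721311475 308.01666666666665 284.5493169398907
head 207 261.06666666666666 308.12068965517244 284.5936781609196
head 208 261.03636363636366 308.6296296296296 284.83299663299664
head 209 260.6326530612245 309.265306122449 284.94897959183675
head 210 260.9655172413793 309.06779661016947 285.0166569257744
head 211 260.921875 309.030303030303 284.9760890151515
head 212 260.8970588235294 309.11764705882354 285.00735294117646
head 213 260.9117647058824 309.1111111111111 285.01143790849676
head 214 261.01428571428573 309.06849315068496 285.04138943248535
head 215 261.01428571428573 309.1232876712329 285.0687866927593
head 216 261.01408450704224 309.09589041095893 285.0549874590006
head 217 260.94202898550725 309.01408450704224 284.9780567462748
head 218 261.0289855072464 308.54285714285714 284.78592132505173
head 219 261.36764705882354 308.02985074626866 284.6987489025461
seat 258 269.03092783505156 301.66184971098266 285.3463887730171
seat 259 268.2089552238806 302.2888888888889 285.24892205638474
seat 260 267.2991452991453 302.948087431694 285.12361636541965
seat 261 266.97553516819573 303.30434782608694 285.1399414971413
seat 262 266.2950310559006 303.5 284.8975155279503
seat 263 266.1309090909091 303.6453333333333 284.8881212121212
seat 264 266.09282700421943 303.5267379679144 284.8097824860669
seat 265 266.3175355450237 303.41269841269843 284.86511697886107
seat 266 266.7035175879397 303.24607329842934 284.9747954431845
seat 267 267.16410256410256 303.06860158311343 285.116352073608
35 (np.float64(266.91053262490686), np.float64(302.3790192508707), np.float64(284.64477593788877))
80 (np.float64(267.3377338342079), np.float64(301.7533047709124), np.float64(284.54551930256014))
170 (np.float64(260.29847223238454), np.float64(308.29773229323473), np.float64(284.2981022628096))
185 (np.float64(260.16597766294336), np.float64(308.3568254948097), np.float64(284.26140157887653))
```

The alignment agrees to well under a millimetre sideways. I'll raise it slowly, watching the force.

Request:
play_rows --rows '[[255,[0.03,0,-0.5],[0,0,0]],[255,[0.03,0,-1],[0,0,0]],[255,[0.03,0,-1.3],[0,0,0]],[255,[0.03,0,-1.6],[0,0,0]],[255,[0.03,0,-1.8],[0,0,0]],[255,[0.03,0,-1.9],[0,0,0]],[255,[0.03,0,-1.9],[0,0,0]]]'

```text
clock: 32.53
eef_pos: [517.8, 114.1, 111.8]
tcp_rot: [-3.141, 0.0, -1.804]
contact_force: [0.1, -0.1, -5.8]
opening: 0.24
```

```bash
python3 - <<'E'
from h import *
s=readout.sense(); print(s['eef_pos'],s['tcp_rot'],s['contact_force'],s['wrist_torque'])
p,d=grab_frame('scene'); crop(p[:,:,::-1],250,190,330,270,8,'q23')
E
```

```text
[517.75903954 114.11054108 111.80269447] [-3.14115251e+00  1.84916195e-04 -1.80435878e+00] [ 0.11828184 -0.12327804 -5.83767929] [-0.67487111  0.13290167  0.01272795]
```

View pics/q23.png

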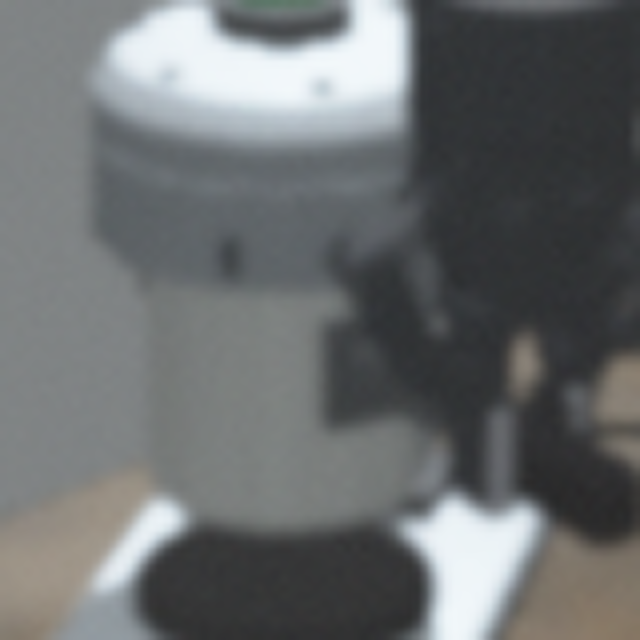

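Request:
play_rows --rows '[[255,[0,0,-0.3],[0,0,0]],[255,[0,0,-0.6],[0,0,0]],[255,[0,0,-0.8],[0,0,0]],[255,[0,0,-1.0],[0,0,0]],[255,[0,0,-1.0],[0,0,0]],[255,[0,0,-1.0],[0,0,0]]]'

```text
clock: 33.08
eef_pos: [517.5, 114.1, 121.5]
tcp_rot: [3.142, -0.0, -1.804]
contact_force: [0.2, 0.5, -8.0]
opening: 0.238
```

```bash
python3 - <<'E'
from h import *
s=readout.sense(); print(s['eef_pos'],s['tcp_rot'],s['contact_force'],s['wrist_torque'])
E
```

```text
[517.52480836 114.06133627 121.47899998] [ 3.14153841e+00 -4.06308599e-05 -1.80438146e+00] [ 0.1535942   0.54476716 -7.95770507] [-0.91517264  0.22766909 -0.00626387]
```

Request:
play_rows --rows '[[255,[0,0,-0.2],[0,0,0]],[255,[0,0,-0.4],[0,0,0]],[255,[0,0,-0.6],[0,0,0]],[255,[0,0,-0.68],[0,0,0]],[255,[0,0,-0.68],[0,0,0]],[255,[0,0,-0.68],[0,0,0]]]'

```text
clock: 33.58
eef_pos: [517.5, 114.1, 128.3]
tcp_rot: [3.142, -0.0, -1.804]
contact_force: [0.3, -0.7, -7.5]
opening: 0.234
```

```bash
python3 - <<'E'
from h import *
s=readout.sense(); print(s['eef_pos'],s['tcp_rot'],s['contact_force'],s['wrist_torque'])
p,d=grab_frame('scene'); crop(p[:,:,::-1],250,190,330,270,8,'q24')
p,d=grab_frame('side'); crop(p[:,:,::-1],250,140,350,240,6,'s24')
E
```

```text
[517.53634083 114.05451656 128.27576983] [ 3.14153038e+00 -7.96747963e-05 -1.80434599e+00] [ 0.26457289 -0.65762681 -7.45070223] [-1.03354066  0.24563614 -0.00350783]
```

View pics/q24.png

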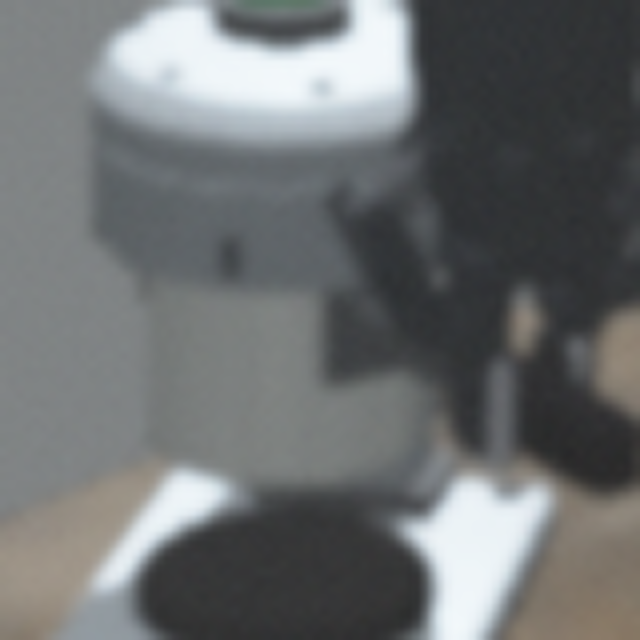

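Request:
play_rows --rows '[[255,[-0.04,1.11,0],[0,0,0.08]],[255,[-0.18,2.2,0],[0,0,0.16]],[255,[-0.4,3.29,0],[0,0,0.24]],[255,[-0.7,4.35,0],[0,0,0.32]],[255,[-0.7,4.35,0],[0,0,0.32]]]'

```text
clock: 34.1
eef_pos: [475.4, 131.3, 128.1]
tcp_rot: [3.14, -0.001, -2.128]
contact_force: [-0.3, 0.0, -9.5]
opening: 0.236
```

```bash
python3 - <<'E'
from h import *
s=readout.sense(); print(s['eef_pos'],s['tcp_rot'],s['contact_force'],s['wrist_torque'])
E
```

```text
[475.35015763 131.33599821 128.11268392] [ 3.14043979e+00 -7.21025985e-04 -2.12777978e+00] [-2.90903332e-01  4.93333202e-03 -9.51583073e+00] [-0.73977323  0.47622251 -0.00401811]
```

Request:
play_rows --rows '[[255,[-0.04,1.11,0],[0,0,0.08]],[255,[-0.18,2.2,0],[0,0,0.16]],[255,[-0.4,3.29,0],[0,0,0.24]],[255,[-0.7,4.35,0],[0,0,0.32]],[255,[-1.09,5.39,0],[0,0,0.4]],[255,[-1.28,5.83,0],[0,0,0.435]],[255,[-1.44,6.14,0],[0,0,0.46]],[255,[-1.44,6.14,0],[0,0,0.46]],[255,[-1.44,6.14,0],[0,0,0.46]]]'

```text
clock: 34.85
eef_pos: [432.4, 175.6, 128.3]
tcp_rot: [3.141, -0.0, -2.581]
contact_force: [-1.0, 0.4, -7.0]
opening: 0.241
```

```bash
python3 - <<'E'
from h import *
s=readout.sense(); print(s['eef_pos'],s['tcp_rot'],s['contact_force'],s['wrist_torque'])
p,d=grab_frame('scene'); crop(p[:,:,::-1],250,190,330,270,8,'q25')
p,d=grab_frame('side'); crop(p[:,:,::-1],250,140,350,240,6,'s25')
E
```

```text
[432.41886754 175.59138138 128.27149994] [ 3.14125496e+00 -1.39717559e-04 -2.58147161e+00] [-1.01883213  0.44662872 -7.0335101 ] [-0.43895848  0.90090607  0.18101085]
```

View pics/q25.png

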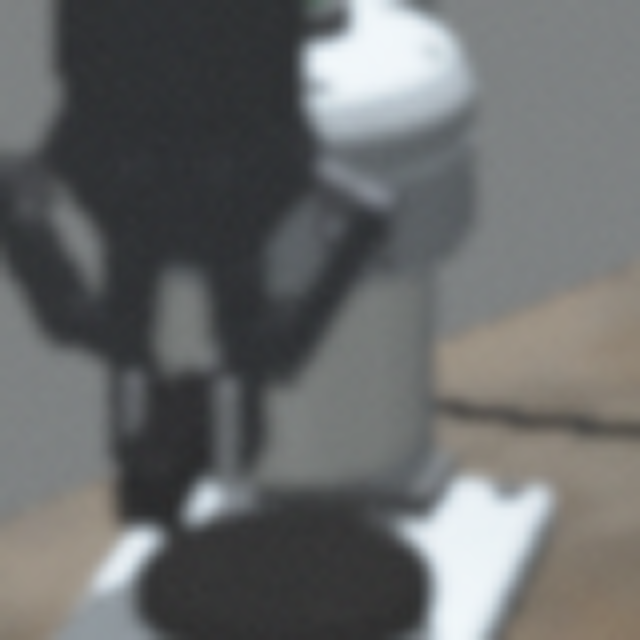

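View pics/s25.png

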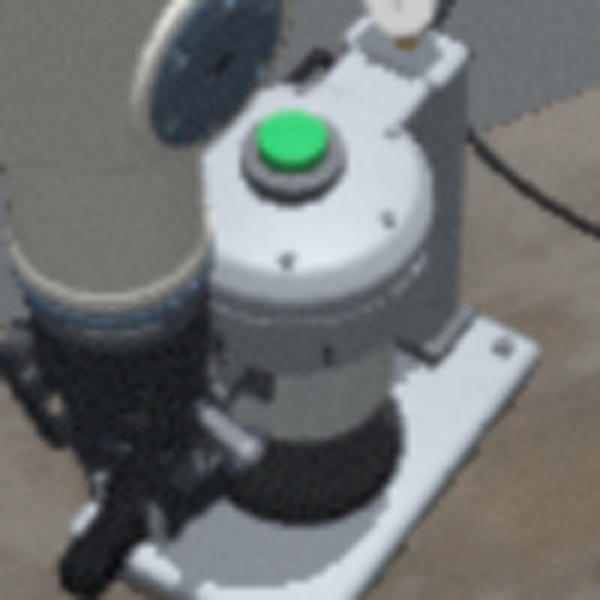

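Request:
play_rows --rows '[[255,[0,0.18,0],[0,0,0.013]],[255,[-0.01,0.36,0],[0,0,0.026]],[255,[-0.01,0.36,0],[0,0,0.026]],[255,[-0.01,0.36,0],[0,0,0.026]]]'

```text
clock: 35.28
eef_pos: [430.5, 178.6, 128.3]
tcp_rot: [-3.142, 0.0, -2.61]
contact_force: [-0.2, -0.7, -8.6]
opening: 0.236
```

```bash
python3 - <<'E'
from h import *
s=readout.sense(); print(s['eef_pos'],s['tcp_rot'],s['contact_force'],s['wrist_torque'])
E
```

```text
[430.51186098 178.58029302 128.30717005] [-3.14151522e+00  7.91751497e-05 -2.61028572e+00] [-0.23808829 -0.72271621 -8.57040006] [-0.60154978  0.74246809 -0.11600737]
```

Request:
play_rows --rows '[[255,[0,0,0.2],[0,0,0]],[255,[0,0,0.4],[0,0,0]],[255,[0,0,0.6],[0,0,0]],[255,[0,0,0.65],[0,0,0]],[255,[0,0,0.65],[0,0,0]],[255,[0,0,0.65],[0,0,0]]]'

```text
clock: 35.78
eef_pos: [430.6, 178.8, 121.9]
tcp_rot: [3.142, 0.0, -2.61]
contact_force: [-0.2, 0.0, -5.4]
opening: 0.237
```

```bash
python3 - <<'E'
from h import *
s=readout.sense(); print(s['eef_pos'],s['tcp_rot'],s['contact_force'],s['wrist_torque'])
E
```

```text
[430.57728645 178.76142638 121.89942265] [ 3.14154805e+00  3.89842890e-04 -2.61023708e+00] [-1.95279187e-01  8.43860116e-06 -5.42289334e+00] [-0.21317485  0.4507541   0.04037502]
```

Request:
play_rows --rows '[[255,[0,0,0.1],[0,0,0]],[255,[0,0,0.2],[0,0,0]],[255,[0,0,0.2],[0,0,0]],[255,[0,0,0.2],[0,0,0]]]'

```text
clock: 36.12
eef_pos: [430.9, 178.9, 120.5]
tcp_rot: [-3.142, 0.001, -2.61]
contact_force: [-4.9, -0.9, 4.8]
opening: 0.236
```

```bash
python3 - <<'E'
from h import *
s=readout.sense(); print(s['eef_pos'],s['tcp_rot'],s['contact_force'],s['wrist_torque'])
p,d=grab_frame('scene'); crop(p[:,:,::-1],250,190,330,270,8,'q26')
E
```

```text
[430.90633989 178.89168588 120.47895647] [-3.14150730e+00  1.25543536e-03 -2.61027617e+00] [-4.87292463 -0.9443409   4.81009243] [-0.0697156   0.38189032  0.06075631]
```

View pics/q26.png

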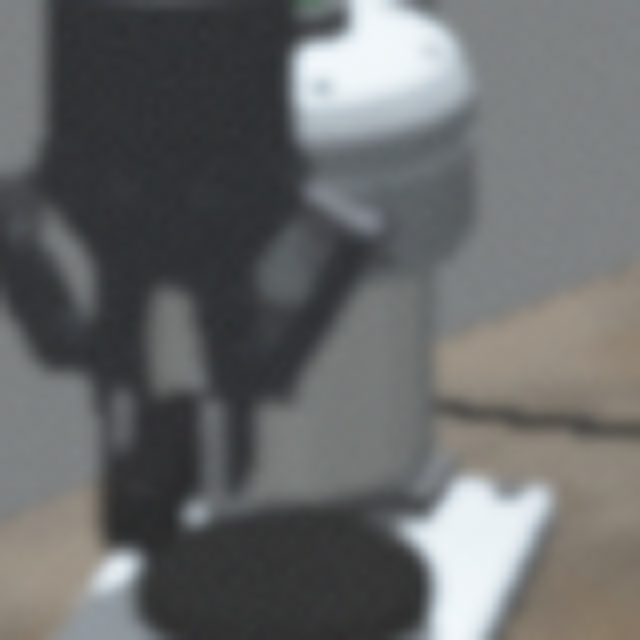

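It is carried by the head at about 78.4 mm, which is the notch level. The lip would carry it at about 82. I'll ease the grip and open.

Request:
play_rows --rows '[[255,[0,0,0],[0,0,0]],[255,[0,0,0],[0,0,0]],[230,[0,0,0],[0,0,0]],[190,[0,0,0],[0,0,0]],[150,[0,0,0],[0,0,0]],[110,[0,0,0],[0,0,0]],[80,[0,0,0],[0,0,0]],[80,[0,0,0],[0,0,0]],[80,[0,0,0],[0,0,0]]]' --squeeze 20

```text
clock: 36.92
eef_pos: [430.6, 178.6, 119.8]
tcp_rot: [-3.142, 0.0, -2.61]
contact_force: [-0.4, -0.5, 0.4]
opening: 0.688
```

Request:
play_rows --rows '[[60,[0.2,0,-1],[0,0,0]],[60,[0.4,0,-3.5],[0,0,0]],[60,[1,0,-7],[0,0,0]],[60,[3,0,-10.5],[0,0,0]],[60,[6,0,-14],[0,0,0]],[60,[8,0,-17.5],[0,0,0]],[60,[8,0,-21],[0,0,0]],[60,[8,0,-21],[0,0,0]],[60,[8,0,-21],[0,0,0]]]'

```text
clock: 37.67
eef_pos: [362.3, 138.3, 332.5]
tcp_rot: [-3.141, 0.006, -2.611]
contact_force: [0.2, -0.1, -1.5]
opening: 0.763
```

```bash
python3 - <<'E'
from h import *
import pickle
s=readout.sense(); print(s['eef_pos'],s['tcp_rot'],s['contact_force'],s['qpos'])
pickle.dump(calibration('wrist'),open('pics/wc27','wb'))
p,d=grab_frame('wrist'); cv2.imwrite('pics/wrist27.png',p[:,:,::-1]); crop(p[:,:,::-1],220,180,440,420,2.5,'w27')
p,d=grab_frame('scene'); cv2.imwrite('pics/scene27.png',p[:,:,::-1]); crop(p[:,:,::-1],240,180,340,290,5,'q27')
p,d=grab_frame('side'); cv2.imwrite('pics/side27.png',p[:,:,::-1]); crop(p[:,:,::-1],250,140,350,240,6,'s27')
E
```

```text
[362.3138482  138.33291873 332.54530345] [-3.14059278  0.00592778 -2.61055741] [ 0.2240395  -0.09928798 -1.46088176] [ 3.60838365e-01 -1.37219031e-01  1.96350654e+00  1.92459973e-05
  1.30929365e+00 -1.74099516e+00]
```

View pics/w27.png

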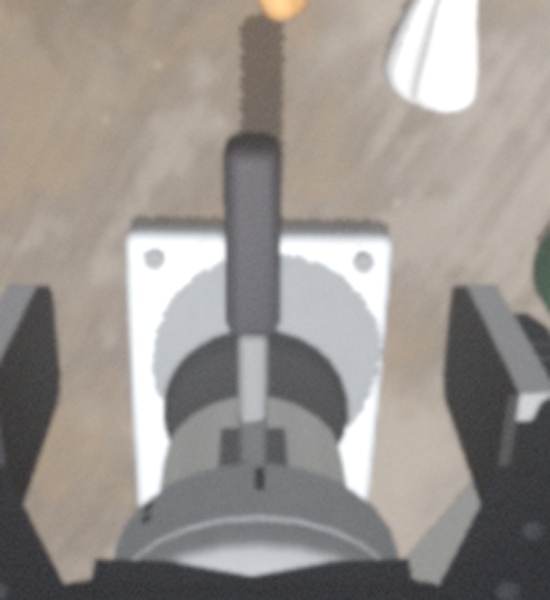

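View pics/q27.png

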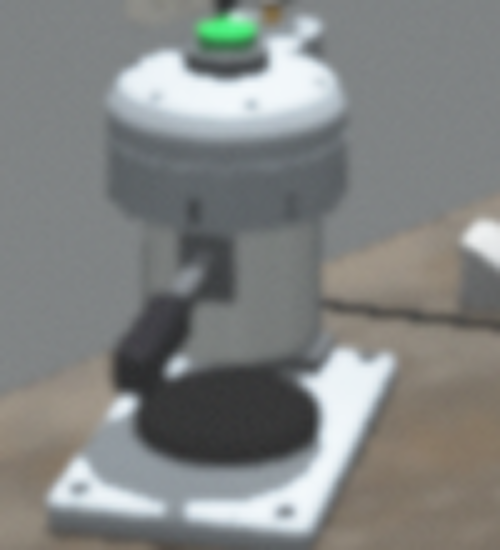

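View pics/s27.png

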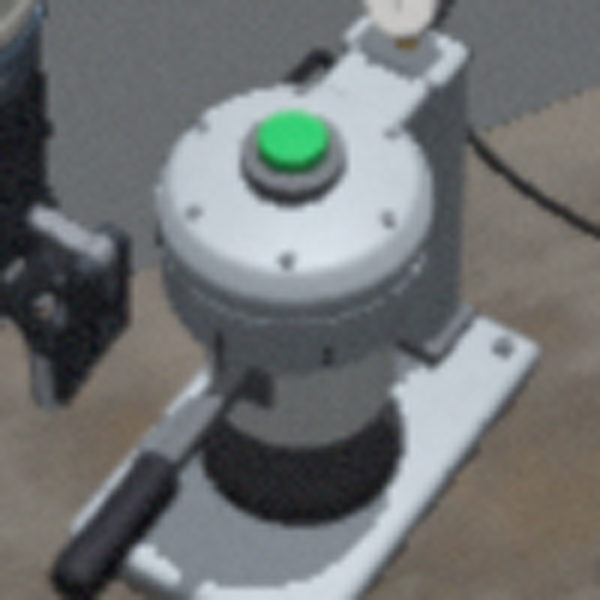

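The pot hangs by itself with the handle right below the bar. I'll check its height: 78 locked, or 82 if it were on the lips.

```bash
python3 - <<'E'
from h import *
import pickle
c=calibration('scene'); w=pickle.load(open('pics/wc27','rb')); s=calibration('side')
A=np.array([549.4,249]); t=np.linspace(0,2*np.pi,721)
cir=lambda r,z:np.stack([A[0]+r*np.cos(t),A[1]+r*np.sin(t),np.full_like(t,z)],-1)
for z in(78,82): print(z,'scene bottom',proj(c,cir(47,z))[:,1].max(),'side',proj(s,cir(47,z))[:,1].max(), 'scene ring under(160)',proj(c,cir(64,160))[:,1].max(),'seat top scene min/max',proj(c,cir(49,35))[:,1].min(),proj(c,cir(49,35))[:,1].max())
for f in('scene27','side27'):
    g=cv2.GaussianBlur(cv2.imread(f'pics/{f}.png',0),(3,3),0)
    u=range(288,296,2) if f=='scene27' else range(300,308,2)
    for x in u: print(f,x,list(zip(range(215,276),g[215:276,x].tolist())) if f=='scene27' else list(zip(range(195,232),g[195:232,x].tolist())))
d=c; 
E
```

```text
78 scene bottom 252.73439780715364 side 215.71119423689282 scene ring under(160) 226.42303723655945 seat top scene min/max 252.57111876949654 267.62354689293437
82 scene bottom 251.36274832711015 side 214.90284260017953 scene ring under(160) 226.42303723655945 seat top scene min/max 252.57111876949654 267.62354689293437
scene27 288 [(215, 101), (216, 99), (217, 98), (218, 98), (219, 98), (220, 98), (221, 98), (222, 99), (223, 98), (224, 99), (225, 102), (226, 108), (227, 114), (228, 118), (229, 119), (230, 118), (231, 118), (232, 118), (233, 117), (234, 117), (235, 117), (236, 117), (237, 117), (238, 118), (239, 119), (240, 121), (241, 123), (242, 125), (243, 125), (244, 125), (245, 125), (246, 125), (247, 125), (248, 125), (249, 124), (250, 122), (251, 114), (252, 97), (253, 76), (254, 61), (255, 56), (256, 56), (257, 56), (258, 55), (259, 55), (260, 55), (261, 55), (262, 55), (263, 55), (264, 55), (265, 55), (266, 55), (267, 54), (268, 52), (269, 51), (270, 51), (271, 57), (272, 76), (273, 107), (274, 135), (275, 149)]
scene27 290 [(215, 101), (216, 99), (217, 99), (218, 99), (219,
[... 3082 characters left out ...]
8), (208, 98), (209, 98), (210, 98), (211, 98), (212, 97), (213, 84), (214, 60), (215, 42), (216, 36), (217, 35), (218, 35), (219, 35), (220, 38), (221, 39), (222, 38), (223, 34), (224, 30), (225, 31), (226, 51), (227, 90), (228, 122), (229, 133), (230, 135), (231, 135)]
side27 306 [(195, 79), (196, 77), (197, 76), (198, 75), (199, 75), (200, 79), (201, 88), (202, 97), (203, 100), (204, 100), (205, 101), (206, 101), (207, 100), (208, 99), (209, 99), (210, 98), (211, 98), (212, 90), (213, 70), (214, 49), (215, 39), (216, 38), (217, 37), (218, 37), (219, 37), (220, 36), (221, 36), (222, 35), (223, 33), (224, 31), (225, 40), (226, 71), (227, 110), (228, 131), (229, 135), (230, 136), (231, 140)]
```

The underside edge sits at row 252.4, matching 78 mm, so the pot is locked. Now the button.

```bash
python3 - <<'E'
from h import *
s=calibration('side'); g=cv2.imread('pics/side27.png').astype(int)
m=(g[:,:,1]-np.maximum(g[:,:,0],g[:,:,2])>50); m[:140]=0;m[200:]=0;m[:,:270]=0;m[:,330:]=0
ys,xs=np.nonzero(m); print(len(xs),xs.mean(),ys.mean(),ys.min(),ys.max(),xs.min(),xs.max())
p,d=grab_frame('side'); W=cloud(s,d); q=W[m]; print(np.nanmedian(q,0),np.nanmean(q[q[:,2]>250],0) )
todo([549.3,249.1,285],-2.61)
E
```

```text
85 298.32941176470587 162.75294117647059 159 167 293 304
[549.8230622  250.28191086 251.50347173] [549.5518865  251.08823831 252.42332275]
t 37.87 tcp [360.9 137.9 328.6] rot [ 3.141e+00 -2.000e-03 -2.610e+00] -> [array([-21.89,   0.04,   4.31]), array([ 0.0004, -0.0023, -0.0003])]
```

Request:
play_rows --rows '[[150,[-2,0,0],[0,0,0]],[255,[-5,0,0],[0,0,0]],[255,[-8.5,0,0],[0,0,0]],[255,[-12,0,0],[0,0,0]],[255,[-15.5,0,0],[0,0,0]],[255,[-19,0,1],[0,0,0]],[255,[-21.3,0,2.5],[0,0,0]],[255,[-21.9,0.05,4.0],[0,0,0]],[255,[-21.9,0.05,4.3],[0,0,0]],[255,[-21.9,0.05,4.3],[0,0,0]],[255,[-21.9,0.05,4.3],[0,0,0]]]'

```text
clock: 38.78
eef_pos: [549.2, 249.0, 286.3]
tcp_rot: [3.141, -0.002, -2.61]
contact_force: [-0.2, 0.1, -0.0]
opening: 0.001
```

```bash
python3 - <<'E'
from h import *
todo([549.3,249.1,256],-2.61); x=readout.sense();print(x['contact_force'],x['opening'])
p,d=grab_frame('side'); crop(p[:,:,::-1],250,130,350,230,6,'s28')
p,d=grab_frame('scene'); crop(p[:,:,::-1],240,160,340,260,6,'q28')
E
```

```text
t 38.78 tcp [549.2 249.  286.3] rot [ 3.141e+00 -2.000e-03 -2.610e+00] -> [array([-0.02,  0.  ,  3.03]), array([ 0.0002, -0.002 , -0.0004])]
[-0.19380735  0.11383296 -0.04072923] 0.0012432114098378546
```

View pics/q28.png

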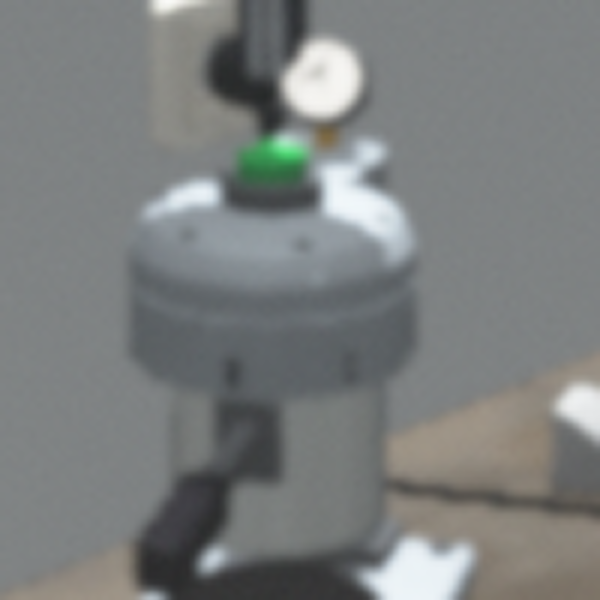

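The fingertips are centred above the button. I'll descend slowly.

Request:
play_rows --rows '[[255,[0,0,1.5],[0,0,0]],[255,[0,0,2.6],[0,0,0]],[255,[0,0,3.1],[0,0,0]],[255,[0,0,3.4],[0,0,0]],[255,[0,0,3.6],[0,0,0]],[255,[0,0,3.6],[0,0,0]]]'

```text
clock: 39.38
eef_pos: [549.8, 249.3, 250.9]
tcp_rot: [3.142, -0.0, -2.61]
contact_force: [-1.6, -0.5, 2.2]
opening: 0.003
```

Request:
play_rows --rows '[[255,[0,0,0.2],[0,0,0]],[255,[0,0,0.35],[0,0,0]],[255,[0,0,0.45],[0,0,0]],[255,[0,0,0.45],[0,0,0]]]'

```text
clock: 39.72
eef_pos: [550.2, 249.5, 246.6]
tcp_rot: [-3.142, 0.001, -2.61]
contact_force: [-0.6, -1.7, 4.2]
opening: -0.003
```

Request:
play_rows --rows '[[255,[0,0,0.1],[0,0,0]],[255,[0,0,0.2],[0,0,0]],[255,[0,0,0.2],[0,0,0]],[255,[0,0,0.2],[0,0,0]]]'

```text
clock: 40.05
eef_pos: [550.3, 249.5, 245.9]
tcp_rot: [-3.141, 0.001, -2.61]
contact_force: [-4.8, -2.8, 14.4]
opening: 0.004
```

The force jumped to 14 N at z 245.9, so the button is on its stop. I'll retreat.

Request:
play_rows --rows '[[255,[0,0,0],[0,0,0]],[255,[0,0,-1],[0,0,0]],[255,[0,0,-4],[0,0,0]],[255,[0,0,-7],[0,0,0]],[255,[3,0,-9],[0,0,0]],[255,[7,0,-9],[0,0,0]],[255,[11,0,-9],[0,0,0]],[255,[15,0,-9],[0,0,0]],[255,[19,0,-9],[0,0,0]],[255,[20,0,-9],[0,0,0]],[255,[20,0,-9],[0,0,0]],[255,[20,0,-9],[0,0,0]]]'

```text
clock: 41.05
eef_pos: [378.3, 148.4, 334.9]
tcp_rot: [-3.141, 0.002, -2.611]
contact_force: [0.9, 0.1, 0.7]
opening: 0.003
```

```bash
python3 - <<'E'
from h import *
x=readout.sense();print(x['eef_pos'],x['contact_force'])
p,d=grab_frame('side'); cv2.imwrite('pics/side30.png',p[:,:,::-1]); g=p.astype(int)
m=(g[:,:,1]-np.maximum(g[:,:,0],g[:,:,2])>50); m[:140]=0;m[200:]=0;m[:,:270]=0;m[:,330:]=0
q=cloud(calibration('side'),d)[m]; print('button z',np.nanmedian(q,0))
p,d=grab_frame('scene'); cv2.imwrite('pics/scene30.png',p[:,:,::-1]); crop(p[:,:,::-1],240,160,340,280,5,'q30')
a=cv2.imread('pics/scene27.png',0).astype(int); b=cv2.imread('pics/scene30.png',0).astype(int); print(b[248:256,290],a[248:256,290],b[224:229,290])
E
```

```text
[378.30572638 148.44583536 334.91286832] [0.87974987 0.09067187 0.72036998]
button z [549.67404316 251.32752753 251.41634829]
[121 121 120 113  94  73  59  56] [122 121 121 112  95  72  57  56] [ 99 104 111 120 125]
```

View pics/q30.png

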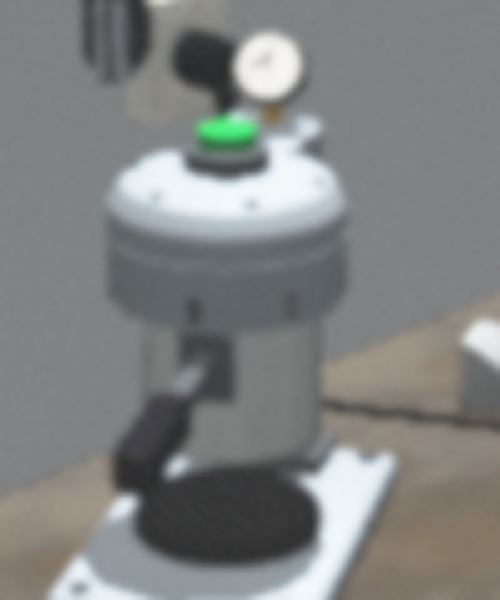

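View pics/side30.png

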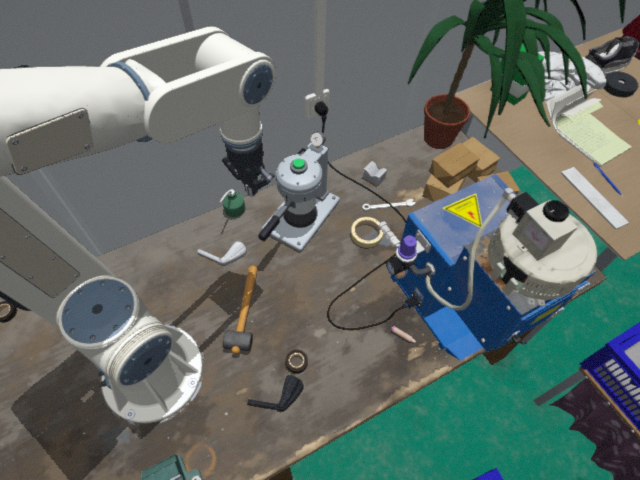

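The pot hangs as before, the button is out at z 251.4, no mandrels are left on the bench, the oil can and tapes are unmoved, and the arm is clear. I'll hand it in.

```bash
python3 -c "
from rig import r
print(r.sign_off())"
```

```text
the job is handed in; nothing more can be done
None
```

I stood the pot on the bench and put all four mandrels present into it (two of 60 mm, two of 75 mm). I then raised it into the head at the dots, twisted it about 46° clockwise to the bar, and lowered it into the notches. With the pot locked I pressed start and handed the job in at about 41 s; no verdict was reported.

Last checks:
- **Pot:** it hangs free, with the handle below the bar. Its underside is about 78 mm up in the scene view, the same before and after the press.
- **Button:** it reached its stop, with 14 N at about 6 mm of travel. Afterwards its top was back at 251.4 mm, against 251.5 mm before the press.
- **Bench:** no mandrels are left on it, the oil can and both tapes look unmoved, and the arm is clear.
- **Mandrels in the pot:** I last saw all four inside just before picking the pot up to take it back. Once it was under the head its contents could not be seen, and no spill showed.

No check failed. The only disagreement was about 4 mm between the scene and wrist cameras in position, so I worked from the wrist values.

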